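Stack the tapes in the keeper stand and bar them in

ROBOT

A 6-joint arm with a two-finger parallel gripper is mounted at the origin on the work surface. World frame = base frame: x ahead of the robot, y to its left, z up, the work surface at z = 0. Lengths are in mm, angles in rad, forces in N, time in s.
With the tool pointing down it reaches from about 275 to 1000 mm from the base axis. Payload 8.4 kg.
Tool frame: the origin (TCP) lies between the finger pads; the fingertips stand 25 mm ahead of it and the grasp point (between the pads) lies 6 mm ahead of it; z points along the fingers, y is the line along which they close (so a half turn about z gives the same grasp; the last joint's range is limited). The gripper opens to 85 mm and grips with 20 to 120 N. Pads are 22 mm wide; open, the fingers measure 114 mm over their backs; the gripper's body (76 mm by 85 mm) begins 54 mm behind the grasp point. The pads swing forward as they close: fully open they stand 13 mm farther back than shut.
Start: joints at [1.213, 0.353, 1.633, -0, 1.155, -0.002], TCP at [217.711, 585.858, 256.281] pointing down, gripper open.
Joint ranges: [-2.63, 2.63], [-0.92, 2.1], [0.06, 2.66], [-1.3, 4.44], [0, 2.69], [-3.02, 3.02]. Speed limits (rad/s): [2.22, 2.22, 2.79, 3.14, 3.14, 3.14].

INTERFACE

Orientations are given as [roll, pitch, yaw] about the fixed x, y, z axes, in that order (R = Rz(yaw) Ry(pitch) Rx(roll)).
In Python, from rig import r, eyes, workorder gives the robot as it stands. The module is installed in compiled form; this text tells all that it offers.
- The arm moves only by the tool step_arm, never from a script. Its argument "moves" is a list of rows, each an object of numbers: "tx", "ty", "tz": the shift along the tool's x, y, z scaled (see below); "ax", "ay", "az": the turn, a rotation vector about the tool's x, y, z scaled (see below). In form: [{"tx": .., "ty": .., "tz": .., "ax": .., "ay": .., "az": ..}, ...]. A call has 1 to 5 rows; each row shifts and turns the commanded pose from where the row before left it, along the tool's axes as they then stand; what a row does not reach is not made up. The controller multiplies each number of a shift by 25 mm and each number of a turn by 90 degrees. A row lasts 1/8 s, in which the tool goes at most 62.5 mm and 10.7 degrees, less where a joint would pass 70% of its speed; a pose out of reach is approached as far as the arm can. A call with a number of a shift or a turn outside -1 to 1 is refused whole. A call with a gripper value outside its range is refused whole. "gripper" is the opening, from 0 (shut) to 1 (fully open), set as the call begins (left out, the last holds). The fingers move at their own pace and stop on an object; "newtons" is the grip in N (left out, the last holds). Time passes only in rows, so rows that do not move let the fingers close. It gives the time, the measured TCP pose, the force, the opening and the grip force at its end, in the units of the state.
- r.sense(): the state, without advancing time (a new reading comes with each control period).
- eyes.grab_frame(name): name is "scene" or "top"; returns (picture, depth): 420x560x3 uint8, red, green, blue; 420x560 float32, mm along the optical axis (not along the pixel's ray), 0 where there is no reading.
- eyes.camera_info(name): a dict with "intrinsics" (3x3 intrinsics, pixels), "cam_to_world" (4x4, takes a point from camera to world coordinates). Camera axes: x right, y up, looking along -z (the intrinsics and any distortion apply to the point x, -y, -z); pixel columns grow to the right and rows downward; lengths in mm; the calibration is good to about 2 mm. A picture is of the moment at which its call begins. camera_info takes no time and is no camera call.
- workorder.sign_off(): hands the job in; it is judged then, once.
The state is a dict: "clock": time; "qpos": joint angles; "qvel": joint speeds; "joint_efforts": joint torques, N m; "eef_pos": TCP position; "tcp_rot": TCP orientation; "contact_force": force on the tool from outside, world axes, zero at the start; "wrist_torque": the same for the moment, N m; "opening": opening from 0.0 (shut) to 1.0 (fully open); "grasp_force": force on a finger pad.
Only numpy, scipy, OpenCV 4.12 (cv2) and the standard library are available. Lean on these libraries where they do the work, as an engineer would, in place of code of your own. Each camera call takes 0.05 s, during which the arm holds its last target. There are 200 camera calls.

TASK

Clear the drinking cup off the black keeper stand onto the bamboo coaster, upright and well centred. Take every cassette tape from the compartment tray and stack them flat and centred on the stand's grey plinth, lengthways between the two posts, squeezed or tapped until their edges line up within about 4 mm; only then lay the keeper bar across both posts, in their notches, rib up and about equally far out at both ends. Leave the adapter, the brush and the bottle where they are.

Things in the scene. Friction and masses are not known exactly. Their poses are not given: they have to be found in the camera images.
- stand: Black keeper stand, fixed. Origin: centre of underside, on the table; z up. Base 100 (x) x 182 (y) x 6 mm. Grey plinth 50 (x) x 110 (y), top at z=18, narrower than a tape: fingers pass beside it. Two posts 60 (x) x 16 (y) at y=+-83 (inner faces +-75), each topped by a notch open along y, x=-17 to 17, floor at z=74, lips to z=84. A half turn makes no difference.
- bar: Keeper bar, loose, about 0.16 kg: aluminium bar 24 (x) x 240 (y) x 10 (z) mm with a red grip rib on its middle, 16 (x) x 70 (y), from z=10 to 34. Origin: centre of underside; z up through the rib. Starts on the table, rib up. Laid in the notches its origin is 74 mm above the table and it reaches 29 mm past each post.
- tray: Low wooden tray, fixed, 244 (x) x 236 (y) x 18 (z) mm, walls, floor and dividers 4 mm thick; four open compartments centred at x=+-60, y=+-58 mm, each about 116 x 112 mm inside. Origin: centre of underside. Each compartment holds one tape or none.
- tape1: Orange cassette tape with a paper label, loose, about 60 g, a plate 64 (x) x 100 (y) x 12 (z) mm. Origin: centre of its underside; z up at the start, lying flat on a compartment's floor with 20 mm or more free on both 64 mm-apart long sides, its axes roughly along the tray's. May be absent.
- tape2: Blue cassette tape with a paper label, loose, about 60 g, a plate 64 (x) x 100 (y) x 12 (z) mm. Origin: centre of its underside; z up at the start, lying flat on a compartment's floor with 20 mm or more free on both 64 mm-apart long sides, its axes roughly along the tray's. May be absent.
- tape3: Black cassette tape with a paper label, loose, about 60 g, a plate 64 (x) x 100 (y) x 12 (z) mm. Origin: centre of its underside; z up at the start, lying flat on a compartment's floor with 20 mm or more free on both 64 mm-apart long sides, its axes roughly along the tray's. May be absent.
- tape4: Green cassette tape with a paper label, loose, about 60 g, a plate 64 (x) x 100 (y) x 12 (z) mm. Origin: centre of its underside; z up at the start, lying flat on a compartment's floor with 20 mm or more free on both 64 mm-apart long sides, its axes roughly along the tray's. May be absent.
- cup: Stainless steel drinking cup, open at the top, loose, 0.12 kg, 66 mm across at the rim (slightly less at the foot), 85 mm high. Origin: centre of its underside; z up. Starts upright on the stand's plinth.
- coaster: Round bamboo coaster, fixed, 100 mm across, 8 mm thick. Origin: centre of its underside, on the table.
- adapter: Yellow 45 adapter, a flat disc 60 mm across and 12 mm high, loose. Bystander. Origin: centre of its underside.
- brush: Record brush, 35 x 110 x 32 mm, loose. Bystander. Origin: centre of its underside.
- bottle: Small amber bottle, 44 mm across, 115 mm high, loose. Bystander. Origin: centre of its underside.

How it is judged (in metres and radians):
On the way, in this order (a step that is already met when the one before it is completed fails the run):
1. every tape lies in a squared stack on the plinth while the bar is not on the posts (x of tape1 in the frame of stand between -0.012 and 0.012 m and y of tape1 in the frame of stand between -0.014 and 0.014 m and z of tape1 in the frame of stand between 0.014 and 0.072 m and angle between the z axis of each of tape1, tape2, tape3, tape4 and the z axis of stand, either way round below 0.06 rad and angle between the y axis of each of tape1, tape2, tape3, tape4 and the y axis of stand, either way round below 0.09 rad and x of tape2 in the frame of stand between -0.012 and 0.012 m and y of tape2 in the frame of stand between -0.014 and 0.014 m and z of tape2 in the frame of stand between 0.014 and 0.072 m and x of tape3 in the frame of stand between -0.012 and 0.012 m and y of tape3 in the frame of stand between -0.014 and 0.014 m and z of tape3 in the frame of stand between 0.014 and 0.072 m and x of tape4 in the frame of stand between -0.012 and 0.012 m and y of tape4 in the frame of stand between -0.014 and 0.014 m and z of tape4 in the frame of stand between 0.014 and 0.072 m and horizontal distance between each of tape2, tape3, tape4 and tape1 below 0.005 m and horizontal distance between each of tape3, tape4 and tape2 below 0.005 m and horizontal distance between tape4 and tape3 below 0.005 m and horizontal distance between bar and stand above 0.06 m), for 0.2 s.
2. the bar lies across both posts, in the notches (x of bar in the frame of stand between -0.007 and 0.007 m and y of bar in the frame of stand between -0.014 and 0.014 m and z of bar in the frame of stand between 0.071 and 0.078 m and angle between the y axis of bar and the y axis of stand, either way round below 0.12 rad and angle between the z axis of bar and the z axis of stand, either way round below 0.04 rad and angle between bar's own z axis and vertical below 0.1 rad), for 0.2 s.
At the end, for the whole second after the job is handed in: Tapes flat on the plinth within 12 mm of its centre across and 14 along, centres within 5 mm of each other, under 5 degrees off; bar level in both notches, rib up, within 14 mm of the middle; cup upright within 18 mm of the coaster's centre; all at rest (all of step 2 and x of tape1 in the frame of stand between -0.012 and 0.012 m and y of tape1 in the frame of stand between -0.014 and 0.014 m and z of tape1 in the frame of stand between 0.014 and 0.072 m and angle between the z axis of each of tape1, tape2, tape3, tape4 and the z axis of stand, either way round below 0.06 rad and angle between the y axis of each of tape1, tape2, tape3, tape4 and the y axis of stand, either way round below 0.09 rad and x of tape2 in the frame of stand between -0.012 and 0.012 m and y of tape2 in the frame of stand between -0.014 and 0.014 m and z of tape2 in the frame of stand between 0.014 and 0.072 m and x of tape3 in the frame of stand between -0.012 and 0.012 m and y of tape3 in the frame of stand between -0.014 and 0.014 m and z of tape3 in the frame of stand between 0.014 and 0.072 m and x of tape4 in the frame of stand between -0.012 and 0.012 m and y of tape4 in the frame of stand between -0.014 and 0.014 m and z of tape4 in the frame of stand between 0.014 and 0.072 m and horizontal distance between each of tape2, tape3, tape4 and tape1 below 0.005 m and horizontal distance between each of tape3, tape4 and tape2 below 0.005 m and horizontal distance between tape4 and tape3 below 0.005 m and horizontal distance between cup and coaster below 0.018 m and angle between cup's own z axis and vertical below 0.06 rad and height (world z) of cup between 0.005 and 0.012 m and linear speed of each of tape1, tape2, tape3, tape4, bar, cup below 0.02 m/s); the robot touches nothing.
It fails at once if the adapter was moved more than 40 mm (distance of adapter from where it was at the start of the episode above 0.04 m).
It fails at once if the brush was moved more than 40 mm (distance of brush from where it was at the start of the episode above 0.04 m).
It fails at once if the bottle was moved more than 40 mm (distance of bottle from where it was at the start of the episode above 0.04 m).
Of tape1, tape2, tape3, tape4 only 2 to 4 are there at a start; the rules pass over those that are not, and their reading is None.
At some moment in a run one of bar may be knocked a few centimetres aside while the robot is not near it.
Once in a run the grip may slacken for a moment while it holds something.
It also fails if it takes over 210 s, if anything falls off the work surface, if the arm or the gripper's body presses on something with over 40 N, if the wrist force passes 120 N, or if a joint passes its speed limit or range.

## Working session

There is one attempt and no reset: what is moved stays moved. The work goes in short steps, Python scripts to look and compute and a tool call to move; the robot and the scene stay as the last step left them, time stands still between calls to the robot, and variables do not carry over. Pictures are saved under pics/ and viewed, at most 14 in all, crops included, and the job is handed in when it is done.

Besides the shell and the picture viewer there is one more tool, called as a command line: name --argument value ..., lists and objects as JSON in quotes. step_arm: Moves the arm, as the interface text tells. Its arguments: {"type":"object","properties":{"moves":{"type":"array","items":{"type":"object","properties":{"tx":{"type":"number"},"ty":{"type":"number"},"tz":{"type":"number"},"ax":{"type":"number"},"ay":{"type":"number"},"az":{"type":"number"}}}},"gripper":{"type":"number"},"newtons":{"type":"number"}},"required":["moves"]}

```bash
mkdir -p pics; python3 - <<'E'
from rig import r,eyes,workorder
import cv2,numpy as np
for n in("top","scene"):
    p,d=eyes.grab_frame(n); cv2.imwrite(f"pics/{n}0.png",p[:,:,::-1]); np.savez(f"{n}0.npz",p=p,d=d)
    c=eyes.camera_info(n); print(n,np.round(c["intrinsics"],1).tolist(),np.round(c["cam_to_world"],3).tolist(),c.keys())
print(r.sense())
E
```

```text
top [[546.6, 0.0, 283.4], [0.0, 546.6, 209.0], [0.0, 0.0, 1.0]] [[0.017, 0.993, -0.114, 477.563], [-1.0, 0.019, 0.014, 11.966], [0.016, 0.114, 0.993, 1366.232], [0.0, 0.0, 0.0, 1.0]] dict_keys(['intrinsics', 'cam_to_world'])
scene [[423.0, 0.0, 274.5], [0.0, 423.0, 210.0], [0.0, 0.0, 1.0]] [[-0.63, -0.574, 0.524, 1126.426], [0.777, -0.461, 0.43, 418.799], [-0.005, 0.677, 0.736, 728.264], [0.0, 0.0, 0.0, 1.0]] dict_keys(['intrinsics', 'cam_to_world'])
{'clock': 0.1, 'qpos': array([ 1.21261524e+00,  3.53544305e-01,  1.63404181e+00, -2.83644414e-06,
        1.15517344e+00, -2.38460331e-03]), 'qvel': array([-4.18912674e-04,  3.46774866e-04, -1.16731854e-03,  7.33211831e-04,
        2.50176258e-03,  3.28754660e-05]), 'joint_efforts': array([-9.67639317e-04, -6.06356406e+01, -3.42819321e+01,  6.06723597e-05,
        3.94670205e-03,  8.59360583e-09]), 'eef_pos': array([217.57050872, 585.50650714, 255.66600944]), 'tcp_rot': array([-3.14042575e+00, -1.88971039e-07,  2.78579732e+00]), 'contact_force': array([ 0.67211838,  0.81206684, -0.9678624 ]), 'wrist_torque': array([ 0.01401793, -0.03670664,  0.07924239]), 'grasp_force': 0.0, 'opening': 1.0006959228362682}
```

View pics/top0.png

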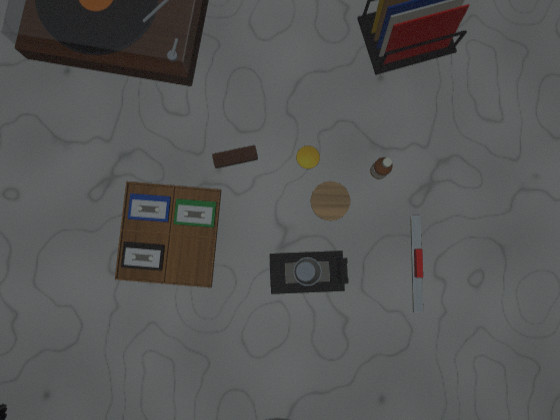

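View pics/scene0.png

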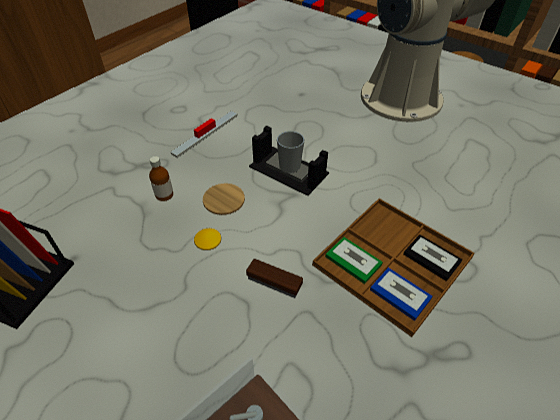

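The top view shows blue (149,208), green (194,213) and black (143,257) tapes in the tray. The stand with the cup is at (307,271), the coaster at (330,200) and the bar at (418,263). Tape1 (orange) is absent. Next I'll enlarge the crops and measure.

```bash
cat > h.py <<'E'
import numpy as np,cv2
from rig import r,eyes
C={n:eyes.camera_info(n) for n in("top","scene")}
def rays(n,uv):
    K=np.array(C[n]["intrinsics"]);T=np.array(C[n]["cam_to_world"])
    uv=np.atleast_2d(np.float64(uv))
    d=np.c_[(uv[:,0]-K[0,2])/K[0,0],-(uv[:,1]-K[1,2])/K[1,1],-np.ones(len(uv))]
    return T[:3,3],d@T[:3,:3].T
def at(n,uv,z):           # pixel -> world on plane z
    o,d=rays(n,uv); return o+d*((z-o[2])/d[:,2])[:,None]
def cloud(n,D):           # depth -> world HxWx3
    h,w=D.shape; v,u=np.mgrid[:h,:w]
    o,d=rays(n,np.c_[u.ravel(),v.ravel()]); return (o+d*D.reshape(-1,1)).reshape(h,w,3)
def proj(n,P):
    K=np.array(C[n]["intrinsics"]);T=np.array(C[n]["cam_to_world"])
    q=(np.atleast_2d(P)-T[:3,3])@T[:3,:3]; q=np.c_[q[:,0],-q[:,1],-q[:,2]]@K.T
    return q[:,:2]/q[:,2:]
def rect(P):              # minAreaRect of world xy: centre, sizes, angle of long side
    b=cv2.boxPoints(cv2.minAreaRect(np.float32(P[:,:2])));e=[b[1]-b[0],b[2]-b[1]]
    l=max(e,key=np.linalg.norm);a=np.degrees(np.arctan2(l[1],l[0]))
    return np.round(b.mean(0),1),np.round(sorted(map(np.linalg.norm,e)),1),round((a+90)%180-90,1)
E
python3 - <<'E'
from h import *
for n in("top","scene"):
    f=np.load(f"{n}0.npz");p,d=f["p"],f["d"];W=cloud(n,d)
    hsv=cv2.cvtColor(p,cv2.COLOR_RGB2HSV);H,S,V=cv2.split(hsv)
    q=np.clip(p.astype(float)*(2.2 if n=="top" else 1.3),0,255).astype(np.uint8)
    x0,y0,w,h=(110,140,330,180) if n=="top" else(140,100,340,240)
    cv2.imwrite(f"pics/{n}1.png",cv2.resize(q[y0:y0+h,x0:x0+w],None,fx=800/w if n=="top" else 2.35,fy=800/w if n=="top" else 2.35,interpolation=cv2.INTER_CUBIC)[:,:,::-1])
    t=(d>0)&(abs(W[...,2])<300)
    print(n,"table z med",np.median(W[...,2][t]),"zero",(d==0).mean())
    ms=dict(blue=(H>105)&(H<130)&(S>120),green=(H>60)&(H<95)&(S>100),red=((H<6)|(H>174))&(S>170),adapter=(H>18)&(H<32)&(S>190))
    roi=np.zeros(d.shape,bool);roi[y0:y0+h,x0:x0+w]=1
    for k,m in ms.items():
        m=(m&roi).astype(np.uint8);nn,L,st,_=cv2.connectedComponentsWithStats(m)
        if nn<2: print(k,"none");continue
        i=1+np.argmax(st[1:,4]);P=W[L==i];
        vu=np.argwhere(L==i);z=np.median(P[:,2]);
        print(k,st[i],"z",round(z,1),"rect depth",rect(P),"plane",rect(at(n,vu[:,::-1],z)))
E
```

```text
top table z med -0.061660941450554674 zero 0.0038392857142857144
blue [128 194  42  28 368] z 14.9 rect depth (array([582.5, 188.8], dtype=float32), array([ 83.4, 402.8], dtype=float32), np.float32(71.0)) plane (array([630.9, 327.2], dtype=float32), array([62.3, 99.6], dtype=float32), np.float32(86.1))
green [174 199  42  28 345] z 15.4 rect depth (array([581. , 128.6], dtype=float32), array([ 90.7, 298.3], dtype=float32), np.float32(65.3)) plane (array([619.6, 213.3], dtype=float32), array([61.5, 98.4], dtype=float32), np.float32(86.2))
red [416 250   6  27 131] z 33.5 rect depth (array([ 502.6, -166.7], dtype=float32), array([ 63.2, 357.9], dtype=float32), np.float32(-89.3)) plane (array([ 504.6, -338.2], dtype=float32), array([12.3, 63.3], dtype=float32), np.float32(-0.6))
adapter none
scene table z med 0.8276589121417146 zero 0.0038392857142857144
blue [370 267  62  53 743] z 16.4 rect depth (array([858. , 344.9], dtype=float32), array([107.5, 546.3], dtype=float32), np.float32(4.3)) plane (array([635.2, 329.3], dtype=float32), array([ 69.1, 100.4], dtype=float32), np.float32(86.5))
green [326 237  56  46 576] z 16.4 rect depth (array([860.2, 284. ], dtype=float32), array([111.7, 586.2], dtype=float32), np.float32(16.1)) plane (array([624.4, 215.8], dtype=float32), array([ 67.7, 100.7], dtype=float32), np.float32(85.7))
red [194 119  22  19 210] z 30.3 rect depth (array([793.9,  10.2], dtype=float32), array([  59.9, 1053.6], dtype=float32), np.float32(50.4)) plane (array([ 511.2, -331.4], dtype=float32), array([35.9, 82.2], dtype=float32), np.float32(0.9))
adapter [194 228  27  22 456] z 9.7 rect depth (array([948.6, 154.6], dtype=float32), array([ 57.3, 634.4], dtype=float32), np.float32(50.9)) plane (array([772.3, -62.4], dtype=float32), array([56.5, 58.9], dtype=float32), np.float32(44.0))
```

View pics/top1.png

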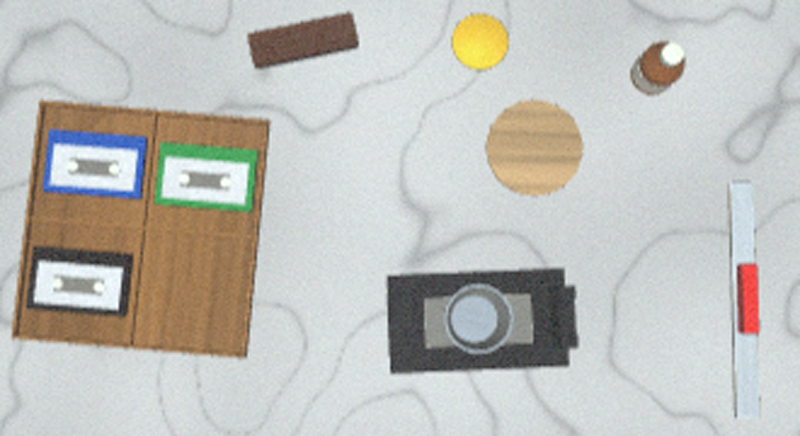

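View pics/scene1.png

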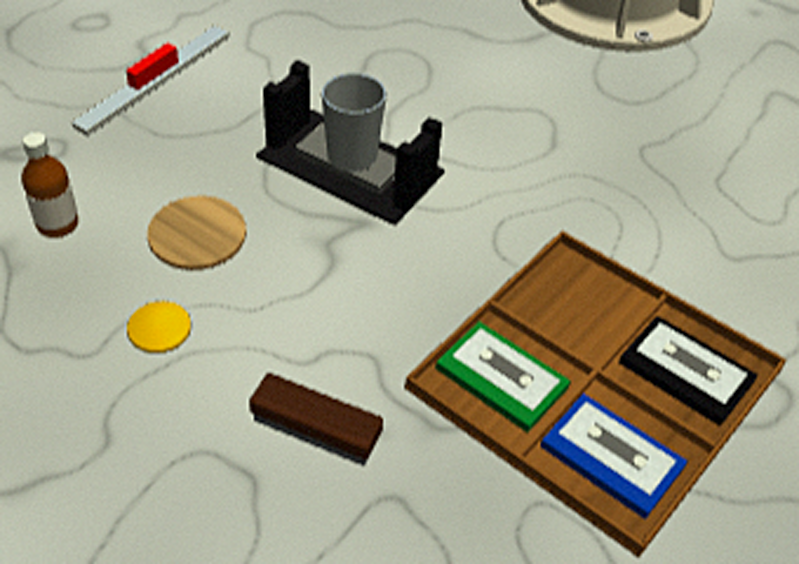

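The enlarged top view shows the stand base corners at about (388,277), (564,269), (569,365) and (391,373). The cup rim is centred near (479,319) and the coaster at (534,147). The bar runs from (740,182) to (747,416), rib up. In the scene view nothing is blocked, and the stand and tray are both fully visible. Now for precise two-view measurements.

```bash
cat > m.py <<'E'
from h import *
def tri(ut,us):
    A=np.zeros((3,3));b=np.zeros(3)
    for n,u in(("top",ut),("scene",us)):
        o,d=rays(n,u);d=d[0]/np.linalg.norm(d[0]);M=np.eye(3)-np.outer(d,d);A+=M;b+=M@o
    return np.round(np.linalg.solve(A,b),1)
def pick(m,P,W,R):  # component(s) of mask within R mm of world xy
    return m&(np.hypot(W[...,0]-P[0],W[...,1]-P[1])<R)
E
python3 - <<'E'
from m import *
F={n:np.load(f"{n}0.npz") for n in("top","scene")}
Wd={n:cloud(n,F[n]["d"]) for n in F}
sat={n:cv2.cvtColor(F[n]["p"],cv2.COLOR_RGB2HSV) for n in F}
g={}
for k,P in dict(blue=(631,327),green=(620,213),black=(505,340)).items():
    c={}
    for n in F:
        h=sat[n];m=(h[...,1]<70)&(h[...,2]>(70 if n=="top" else 120))
        m=pick(m,P,Wd[n],62)&(Wd[n][...,2]>8)
        nn,L,st,ce=cv2.connectedComponentsWithStats(m.astype(np.uint8));i=1+np.argmax(st[1:,4])
        hull=cv2.convexHull(np.argwhere(L==i)[:,::-1].astype(np.float32));M=cv2.moments(hull)
        c[n]=(M['m10']/M['m00'],M['m01']/M['m00'])
        print(k,n,st[i],"at16",at(n,c[n],16).round(1)[0],rect(at(n,np.argwhere(L==i)[:,::-1],16)),"z",np.median(Wd[n][L==i][:,2]).round(1))
    print(k,"TRI",tri(c["top"],c["scene"]))
S=(478,-70)
for n in F:
    W=Wd[n]
    near=(np.hypot(W[...,0]-S[0],W[...,1]-S[1])<140)
    for lo,hi in((2.5,10),(14,22),(68,80),(80.5,88),(96,112)):
        m=near&(W[...,2]>lo)&(W[...,2]<hi);P=W[m]
        if len(P)<8: print(n,lo,len(P));continue
        print(n,lo,hi,len(P),rect(P),"zmed",np.median(P[:,2]).round(1),"x",np.percentile(P[:,0],[2,50,98]).round(1),"y",np.percentile(P[:,1],[2,50,98]).round(1))
    for k,P0,R,lo,hi in(("coaster",(630,-126),80,4,12),("tray",(560,270),210,14,21),("bar",(505,-338),140,5,15),("rib",(505,-338),60,26,40),("brush",(755,115),80,20,40),("bottle",(730,-255),50,90,125),("adapter",(772,-62),50,8,16)):
        m=(np.hypot(W[...,0]-P0[0],W[...,1]-P0[1])<R)&(W[...,2]>lo)&(W[...,2]<hi)
        print(n,k,m.sum(),rect(W[m]) if m.sum()>5 else "",np.median(W[m][:,2]).round(1))
E
```

```text
blue top [131 199  36  20 524] at16 [627.3 327.9  16. ] (array([627.3, 327.9], dtype=float32), array([42.4, 85.4], dtype=float32), np.float32(86.7)) z 15.8
blue scene [378 271  49  39 681] at16 [627.9 330.3  16. ] (array([627.4, 329. ], dtype=float32), array([42.3, 85.9], dtype=float32), np.float32(87.0)) z 17.1
blue TRI [627.2 329.2  14.2]
green top [177 204  36  21 552] at16 [616.  213.4  16. ] (array([616. , 213.7], dtype=float32), array([43.8, 85.9], dtype=float32), np.float32(86.3)) z 15.7
green scene [333 240  45  35 576] at16 [616.7 216.1  16. ] (array([616.2, 214.7], dtype=float32), array([42.4, 86.3], dtype=float32), np.float32(86.1)) z 17.0
green TRI [615.8 214.6  13.9]
black top [124 247  37  21 553] at16 [507.2 338.   16. ] (array([507., 338.], dtype=float32), array([43.2, 85.7], dtype=float32), np.float32(85.7)) z 15.6
black scene [411 238  47  34 558] at16 [507.7 340.9  16. ] (array([507.2, 339.4], dtype=float32), array([42.2, 86. ], dtype=float32), np.float32(86.1)) z 17.1
black TRI [506.8 339.6  14.3]
top 2.5 10 2266 (array([477.7, -68.8], dtype=float32), array([274.9
[... 2522 characters left out ...]
9)) 8.5
scene tray 5391 (array([598.3, 276.8], dtype=float32), array([236.5, 305. ], dtype=float32), np.float32(-3.9)) 17.0
scene bar 457 (array([ 506.6, -336.4], dtype=float32), array([ 27.9, 242.1], dtype=float32), np.float32(0.8)) 9.9
scene rib 137 (array([ 508. , -336.1], dtype=float32), array([18.6, 71.3], dtype=float32), np.float32(1.8)) 32.9
scene brush 986 (array([765.3, 119.2], dtype=float32), array([ 37., 110.], dtype=float32), np.float32(-76.6)) 32.2
scene bottle 128 (array([ 739.1, -242.5], dtype=float32), array([20.3, 20.9], dtype=float32), np.float32(26.6)) 109.6
scene adapter 323 (array([770.9, -63.4], dtype=float32), array([52. , 52.4], dtype=float32), np.float32(-29.3)) 10.8
```

step_arm --moves '[{"az": 0.1057}, {"az": 0.1057}, {"az": 0.1057}, {"az": 0.1057}]' --gripper 1

```text
schema error: expected keys tx, ty, tz, ax, ay, az
```

step_arm --moves '[{"az": 0.1057}, {"az": 0.1057}, {"az": 0.1057}, {}]'

```text
schema error: expected keys tx, ty, tz, ax, ay, az
```

```bash
cat >> m.py <<'E'
def go(x,y,z=None,yaw=None):   # tool-frame units from here (tool down)
    s=r.sense();p=s["eef_pos"];a=s["tcp_rot"][2];t=a if yaw is None else np.radians(yaw)
    dx,dy=x-p[0],y-p[1]
    out=dict(tx=dx*np.cos(t)+dy*np.sin(t),ty=dx*np.sin(t)-dy*np.cos(t),tz=0 if z is None else p[2]-z)
    print("t",round(s["clock"],1),"pos",p.round(1),"rpy",np.degrees(s["tcp_rot"]).round(2),"open",round(s["opening"],3),
      "| az/90 first",round(((np.degrees(a-t)+180)%360-180)/90,4),"| units",{k:round(v/25,2) for k,v in out.items()})
E
python3 - <<'E'
from m import *
print("coaster",tri((330.0,200.3),(223.5,198.0)),at("top",(330.0,200.3),8),at("scene",(223.5,198.0),8))
go(481,-61,None,93)
E
```

```text
coaster [ 657.9 -123.6    4.9] [[ 657.77058354 -123.65184071    8.        ]] [[ 659.62192953 -120.83436557    8.        ]]
t 0.1 pos [217.6 585.5 255.7] rpy [-179.93   -0.    159.61] open 1.001 | az/90 first 0.7402 | units {'tx': np.float64(-26.38), 'ty': np.float64(9.17), 'tz': 0.0}
```

step_arm --moves '[{"tx": 0, "ty": 0, "tz": 0, "ax": 0, "ay": 0, "az": 0.1057}, {"tx": 0, "ty": 0, "tz": 0, "ax": 0, "ay": 0, "az": 0.1057}, {"tx": 0, "ty": 0, "tz": 0, "ax": 0, "ay": 0, "az": 0.1057}, {"tx": 0, "ty": 0, "tz": 0, "ax": 0, "ay": 0, "az": 0.1057}]' --gripper 1

```text
clock: 0.6
eef_pos: [217.6, 585.6, 255.8]
tcp_rot: [-3.141, 0.001, 2.116]
contact_force: [-0.2, -0.2, -0.2]
opening: 1.0
grasp_force: 0.0
```

step_arm --moves '[{"tx": 0, "ty": 0, "tz": 0, "ax": 0, "ay": 0, "az": 0.1057}, {"tx": 0, "ty": 0, "tz": 0, "ax": 0, "ay": 0, "az": 0.1057}, {"tx": 0, "ty": 0, "tz": 0, "ax": 0, "ay": 0, "az": 0.1057}, {"tx": 0, "ty": 0, "tz": 0, "ax": 0, "ay": 0, "az": 0}]'

```text
clock: 1.1
eef_pos: [217.6, 585.6, 255.9]
tcp_rot: [-3.141, 0.001, 1.625]
contact_force: [0.7, -0.1, -0.2]
opening: 0.999
grasp_force: 0.0
```

step_arm --moves '[{"tx": -1, "ty": 0.35, "tz": 0, "ax": 0, "ay": 0, "az": 0}, {"tx": -1, "ty": 0.35, "tz": 0, "ax": 0, "ay": 0, "az": 0}, {"tx": -1, "ty": 0.35, "tz": 0, "ax": 0, "ay": 0, "az": 0}, {"tx": -1, "ty": 0.35, "tz": 0, "ax": 0, "ay": 0, "az": 0}, {"tx": -1, "ty": 0.35, "tz": 0, "ax": 0, "ay": 0, "az": 0}]'

```text
clock: 1.72
eef_pos: [268.4, 462.1, 256.2]
tcp_rot: [-3.142, 0.0, 1.626]
contact_force: [-0.3, -0.1, -0.6]
opening: 0.999
grasp_force: 0.0
```

step_arm --moves '[{"tx": -1, "ty": 0.35, "tz": 0, "ax": 0, "ay": 0, "az": 0}, {"tx": -1, "ty": 0.35, "tz": 0, "ax": 0, "ay": 0, "az": 0}, {"tx": -1, "ty": 0.35, "tz": 0, "ax": 0, "ay": 0, "az": 0}, {"tx": -1, "ty": 0.35, "tz": 0, "ax": 0, "ay": 0, "az": 0}, {"tx": -1, "ty": 0.35, "tz": 0, "ax": 0, "ay": 0, "az": 0}]'

```text
clock: 2.35
eef_pos: [318.6, 339.6, 256.3]
tcp_rot: [3.141, -0.0, 1.626]
contact_force: [-0.4, 0.3, 0.8]
opening: 1.0
grasp_force: 0.0
```

step_arm --moves '[{"tx": -1, "ty": 0.35, "tz": 0, "ax": 0, "ay": 0, "az": 0}, {"tx": -1, "ty": 0.35, "tz": 0, "ax": 0, "ay": 0, "az": 0}, {"tx": -1, "ty": 0.35, "tz": 0, "ax": 0, "ay": 0, "az": 0}, {"tx": -1, "ty": 0.35, "tz": 0, "ax": 0, "ay": 0, "az": 0}, {"tx": -1, "ty": 0.35, "tz": 0, "ax": 0, "ay": 0, "az": 0}]'

```text
clock: 2.98
eef_pos: [368.7, 217.1, 256.3]
tcp_rot: [3.141, -0.0, 1.626]
contact_force: [1.1, 0.2, 0.2]
opening: 1.001
grasp_force: 0.0
```

step_arm --moves '[{"tx": -1, "ty": 0.35, "tz": 0, "ax": 0, "ay": 0, "az": 0}, {"tx": -1, "ty": 0.35, "tz": 0, "ax": 0, "ay": 0, "az": 0}, {"tx": -1, "ty": 0.35, "tz": 0, "ax": 0, "ay": 0, "az": 0}, {"tx": -1, "ty": 0.35, "tz": 0, "ax": 0, "ay": 0, "az": 0}, {"tx": -1, "ty": 0.35, "tz": 0, "ax": 0, "ay": 0, "az": 0}]'

```text
clock: 3.6
eef_pos: [418.9, 94.6, 256.3]
tcp_rot: [3.141, -0.0, 1.626]
contact_force: [0.8, 0.8, 0.3]
opening: 1.003
grasp_force: 0.0
```

step_arm --moves '[{"tx": -1, "ty": 0.35, "tz": 0, "ax": 0, "ay": 0, "az": 0}, {"tx": -1, "ty": 0.35, "tz": 0, "ax": 0, "ay": 0, "az": 0}, {"tx": -1, "ty": 0.35, "tz": 0, "ax": 0, "ay": 0, "az": 0}, {"tx": -1, "ty": 0.35, "tz": 0, "ax": 0, "ay": 0, "az": 0}, {"tx": -1, "ty": 0.35, "tz": 0, "ax": 0, "ay": 0, "az": 0}]'

```text
clock: 4.22
eef_pos: [469.1, -27.9, 256.3]
tcp_rot: [3.141, 0.0, 1.626]
contact_force: [0.9, -0.6, -0.9]
opening: 1.002
grasp_force: 0.0
```

```bash
python3 -c "
from m import *
go(480.5,-61,78,93)"
```

```text
t 4.2 pos [469.1 -27.9 256.3] rpy [179.99   0.    93.16] open 1.002 | az/90 first 0.0018 | units {'tx': np.float64(-1.35), 'ty': np.float64(0.39), 'tz': np.float64(7.13)}
```

step_arm --moves '[{"tx": -0.7, "ty": 0.2, "tz": 0.2, "ax": 0, "ay": 0, "az": 0}, {"tx": -0.65, "ty": 0.19, "tz": 0.2, "ax": 0, "ay": 0, "az": 0}, {"tx": 0, "ty": 0, "tz": 0.9, "ax": 0, "ay": 0, "az": 0}, {"tx": 0, "ty": 0, "tz": 0.9, "ax": 0, "ay": 0, "az": 0}, {"tx": 0, "ty": 0, "tz": 0.9, "ax": 0, "ay": 0, "az": 0}]'

```text
clock: 4.85
eef_pos: [480.4, -60.1, 177.7]
tcp_rot: [-3.141, -0.0, 1.624]
contact_force: [0.2, 0.3, -0.2]
opening: 1.002
grasp_force: 0.0
```

step_arm --moves '[{"tx": 0, "ty": 0, "tz": 0.9, "ax": 0, "ay": 0, "az": 0}, {"tx": 0, "ty": 0, "tz": 0.9, "ax": 0, "ay": 0, "az": 0}, {"tx": 0, "ty": 0, "tz": 0.9, "ax": 0, "ay": 0, "az": 0}, {"tx": 0, "ty": 0, "tz": 0.9, "ax": 0, "ay": 0, "az": 0}, {"tx": 0, "ty": 0, "tz": 0.3, "ax": 0, "ay": 0, "az": 0}]'

```text
clock: 5.48
eef_pos: [479.6, -59.9, 79.9]
tcp_rot: [-3.139, -0.0, 1.624]
contact_force: [0.1, 0.0, 0.2]
opening: 0.999
grasp_force: 0.0
```

step_arm --moves '[{"tx": 0, "ty": 0, "tz": 0, "ax": 0, "ay": 0, "az": 0}, {"tx": 0, "ty": 0, "tz": 0, "ax": 0, "ay": 0, "az": 0}, {"tx": 0, "ty": 0, "tz": 0, "ax": 0, "ay": 0, "az": 0}, {"tx": 0, "ty": 0, "tz": 0, "ax": 0, "ay": 0, "az": 0}]' --gripper 0.5 --newtons 35

```text
clock: 5.98
eef_pos: [481.0, -60.0, 81.8]
tcp_rot: [3.14, 0.0, 1.624]
contact_force: [0.8, 0.5, 3.0]
opening: 0.733
grasp_force: 38.3
```

```bash
python3 -c "
from m import *
go(658.7,-122.2,None,93)"
```

```text
t 6.0 pos [481.  -60.   81.8] rpy [1.7994e+02 1.0000e-02 9.3030e+01] open 0.733 | az/90 first 0.0003 | units {'tx': np.float64(-2.86), 'ty': np.float64(6.97), 'tz': 0.0}
```

step_arm --moves '[{"tx": 0, "ty": 0, "tz": -0.5, "ax": 0, "ay": 0, "az": 0}, {"tx": 0, "ty": 0, "tz": -0.9, "ax": 0, "ay": 0, "az": 0}, {"tx": 0, "ty": 0, "tz": -0.9, "ax": 0, "ay": 0, "az": 0}, {"tx": 0, "ty": 0, "tz": -0.7, "ax": 0, "ay": 0, "az": 0}]'

```text
clock: 6.48
eef_pos: [480.8, -60.0, 158.0]
tcp_rot: [3.141, 0.0, 1.624]
contact_force: [1.0, -0.1, -2.4]
opening: 0.736
grasp_force: 38.6
```

step_arm --moves '[{"tx": 0, "ty": 0.5, "tz": 0, "ax": 0, "ay": 0, "az": 0}, {"tx": -0.36, "ty": 0.9, "tz": 0, "ax": 0, "ay": 0, "az": 0}, {"tx": -0.5, "ty": 0.9, "tz": 0, "ax": 0, "ay": 0, "az": 0}, {"tx": -0.5, "ty": 0.9, "tz": 0, "ax": 0, "ay": 0, "az": 0}, {"tx": -0.5, "ty": 0.9, "tz": 0, "ax": 0, "ay": 0, "az": 0}]'

```text
clock: 7.1
eef_pos: [586.6, -101.2, 155.5]
tcp_rot: [-3.141, -0.0, 1.624]
contact_force: [0.1, 0.7, -0.5]
opening: 0.734
grasp_force: 38.6
```

step_arm --moves '[{"tx": -0.4, "ty": 0.9, "tz": 0, "ax": 0, "ay": 0, "az": 0}, {"tx": -0.4, "ty": 0.9, "tz": 0, "ax": 0, "ay": 0, "az": 0}, {"tx": -0.2, "ty": 0.7, "tz": 0, "ax": 0, "ay": 0, "az": 0}, {"tx": 0, "ty": 0.37, "tz": 0, "ax": 0, "ay": 0, "az": 0}, {"tx": 0, "ty": 0, "tz": 0, "ax": 0, "ay": 0, "az": 0}]'

```text
clock: 7.72
eef_pos: [658.6, -121.8, 155.6]
tcp_rot: [-3.141, -0.0, 1.624]
contact_force: [0.1, -0.0, -1.3]
opening: 0.736
grasp_force: 38.6
```

```bash
python3 - <<'E'
from m import *
go(658.7,-122.2,73,93)
for n in F if 0 else("top","scene"):
    p,d=eyes.grab_frame(n);W=cloud(n,d)
    m=(np.hypot(W[...,0]-659,W[...,1]+122)<75)&(W[...,2]>4)&(W[...,2]<12);c=m.sum()
    m2=(np.hypot(W[...,0]-659,W[...,1]+122)<60)&(W[...,2]>60)
    print(n,c,m2.sum(),W[m2][:,2].min() if m2.any() else None)
    cv2.imwrite(f"pics/{n}2.png",p[:,:,::-1])
E
```

```text
t 7.7 pos [ 658.6 -121.8  155.6] rpy [-1.7996e+02 -1.0000e-02  9.3040e+01] open 0.736 | az/90 first 0.0004 | units {'tx': np.float64(-0.01), 'ty': np.float64(0.0), 'tz': np.float64(3.3)}
top 150 4089 93.70123251143013
scene 1019 6324 91.32345536165894
```

View pics/scene2.png

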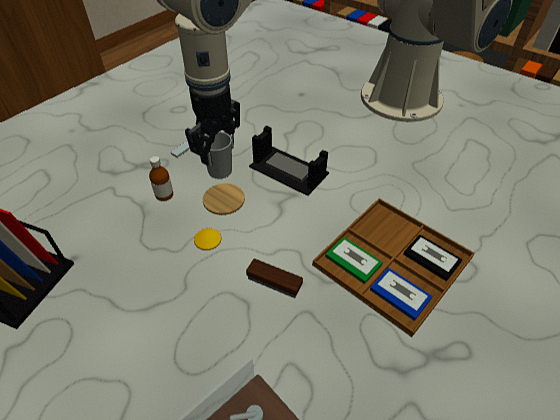

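The cup is held upright at (220,158) in the scene image, above the coaster at (223,198). Lowering it.

step_arm --moves '[{"tx": 0, "ty": 0, "tz": 0.8, "ax": 0, "ay": 0, "az": 0}, {"tx": 0, "ty": 0, "tz": 0.9, "ax": 0, "ay": 0, "az": 0}, {"tx": 0, "ty": 0, "tz": 0.9, "ax": 0, "ay": 0, "az": 0}, {"tx": 0, "ty": 0, "tz": 0.5, "ax": 0, "ay": 0, "az": 0}, {"tx": 0, "ty": 0, "tz": 0.15, "ax": 0, "ay": 0, "az": 0}]'

```text
clock: 8.45
eef_pos: [657.6, -122.0, 73.7]
tcp_rot: [-3.14, -0.0, 1.624]
contact_force: [-0.1, 0.2, -1.3]
opening: 0.732
grasp_force: 38.6
```

step_arm --moves '[{"tx": 0, "ty": 0, "tz": 0.05, "ax": 0, "ay": 0, "az": 0}, {"tx": 0, "ty": 0, "tz": 0.03, "ax": 0, "ay": 0, "az": 0}, {"tx": 0, "ty": 0, "tz": 0, "ax": 0, "ay": 0, "az": 0}]'

```text
clock: 8.82
eef_pos: [658.7, -122.2, 73.6]
tcp_rot: [3.141, 0.0, 1.624]
contact_force: [0.1, -0.3, -1.4]
opening: 0.734
grasp_force: 38.6
```

step_arm --moves '[{"tx": 0, "ty": 0, "tz": 0.05, "ax": 0, "ay": 0, "az": 0}, {"tx": 0, "ty": 0, "tz": 0.03, "ax": 0, "ay": 0, "az": 0}, {"tx": 0, "ty": 0, "tz": 0, "ax": 0, "ay": 0, "az": 0}]'

```text
clock: 9.2
eef_pos: [658.7, -122.2, 71.9]
tcp_rot: [3.141, 0.0, 1.624]
contact_force: [-1.3, -0.4, 5.1]
opening: 0.735
grasp_force: 38.5
```

step_arm --moves '[{"tx": 0, "ty": 0, "tz": 0, "ax": 0, "ay": 0, "az": 0}, {"tx": 0, "ty": 0, "tz": 0, "ax": 0, "ay": 0, "az": 0}, {"tx": 0, "ty": 0, "tz": 0, "ax": 0, "ay": 0, "az": 0}, {"tx": 0, "ty": 0, "tz": 0, "ax": 0, "ay": 0, "az": 0}]' --gripper 1

```text
clock: 9.7
eef_pos: [658.4, -122.1, 71.0]
tcp_rot: [-3.142, -0.0, 1.624]
contact_force: [-0.7, 0.2, -0.4]
opening: 1.003
grasp_force: 0.0
```

step_arm --moves '[{"tx": 0, "ty": 0, "tz": -0.5, "ax": 0, "ay": 0, "az": 0}, {"tx": 0, "ty": 0, "tz": -0.9, "ax": 0, "ay": 0, "az": 0}, {"tx": 0, "ty": 0, "tz": -0.9, "ax": 0, "ay": 0, "az": 0}, {"tx": 0, "ty": 0, "tz": -0.9, "ax": 0, "ay": 0, "az": 0}, {"tx": 0, "ty": 0, "tz": -0.9, "ax": 0, "ay": 0, "az": 0}]'

```text
clock: 10.32
eef_pos: [658.6, -122.2, 175.3]
tcp_rot: [3.141, 0.0, 1.624]
contact_force: [0.2, 0.5, 0.8]
opening: 0.999
grasp_force: 0.0
```

```bash
python3 - <<'E'
from m import *
go(627.5,329,None,86.3)
E
```

```text
t 10.3 pos [ 658.6 -122.2  175.3] rpy [1.7995e+02 1.0000e-02 9.3020e+01] open 0.999 | az/90 first 0.0747 | units {'tx': np.float64(17.93), 'ty': np.float64(-2.41), 'tz': 0.0}
```

step_arm --moves '[{"tx": 0, "ty": 0, "tz": 0, "ax": 0, "ay": 0, "az": 0.0747}, {"tx": 0.9, "ty": -0.13, "tz": 0, "ax": 0, "ay": 0, "az": 0}, {"tx": 1, "ty": -0.13, "tz": 0, "ax": 0, "ay": 0, "az": 0}, {"tx": 1, "ty": -0.13, "tz": 0, "ax": 0, "ay": 0, "az": 0}, {"tx": 1, "ty": -0.13, "tz": 0, "ax": 0, "ay": 0, "az": 0}]' --gripper 0.87

```text
clock: 10.95
eef_pos: [651.2, -21.4, 173.4]
tcp_rot: [-3.141, -0.0, 1.509]
contact_force: [0.2, -0.0, 0.1]
opening: 0.872
grasp_force: 0.0
```

step_arm --moves '[{"tx": 1, "ty": -0.13, "tz": 0, "ax": 0, "ay": 0, "az": 0}, {"tx": 1, "ty": -0.13, "tz": 0, "ax": 0, "ay": 0, "az": 0}, {"tx": 1, "ty": -0.13, "tz": 0, "ax": 0, "ay": 0, "az": 0}, {"tx": 1, "ty": -0.13, "tz": 0, "ax": 0, "ay": 0, "az": 0}, {"tx": 1, "ty": -0.13, "tz": 0, "ax": 0, "ay": 0, "az": 0}]'

```text
clock: 11.58
eef_pos: [642.6, 104.4, 173.3]
tcp_rot: [-3.141, -0.0, 1.509]
contact_force: [0.0, 0.8, -0.1]
opening: 0.873
grasp_force: 0.0
```

step_arm --moves '[{"tx": 1, "ty": -0.13, "tz": 0, "ax": 0, "ay": 0, "az": 0}, {"tx": 1, "ty": -0.13, "tz": 0, "ax": 0, "ay": 0, "az": 0}, {"tx": 1, "ty": -0.13, "tz": 0, "ax": 0, "ay": 0, "az": 0}, {"tx": 1, "ty": -0.13, "tz": 0, "ax": 0, "ay": 0, "az": 0}, {"tx": 1, "ty": -0.13, "tz": 0, "ax": 0, "ay": 0, "az": 0}]'

```text
clock: 12.2
eef_pos: [634.8, 229.7, 173.5]
tcp_rot: [-3.141, 0.0, 1.507]
contact_force: [-0.3, -0.1, -0.6]
opening: 0.869
grasp_force: 0.0
```

step_arm --moves '[{"tx": 1, "ty": -0.13, "tz": 0.5, "ax": 0, "ay": 0, "az": 0}, {"tx": 1, "ty": -0.13, "tz": 0.5, "ax": 0, "ay": 0, "az": 0}, {"tx": 1, "ty": -0.13, "tz": 0.8, "ax": 0, "ay": 0, "az": 0}, {"tx": 1, "ty": -0.13, "tz": 0.8, "ax": 0, "ay": 0, "az": 0}, {"tx": 0, "ty": 0, "tz": 0, "ax": 0, "ay": 0, "az": 0}]'

```text
clock: 12.82
eef_pos: [627.2, 329.8, 105.3]
tcp_rot: [-3.138, 0.002, 1.508]
contact_force: [0.6, 0.1, -1.0]
opening: 0.872
grasp_force: 0.0
```

```bash
python3 - <<'E'
from m import *
go(627.5,329,30,86.3)
# freshly check bar/cup by the way
for n in("top","scene"):
    p,d=eyes.grab_frame(n);W=cloud(n,d)
    for k,P0,R,lo,hi in(("cup",(658.7,-122),60,86,100),("rib",(505,-338),120,28,40)):
        m=(np.hypot(W[...,0]-P0[0],W[...,1]-P0[1])<R)&(W[...,2]>lo)&(W[...,2]<hi)
        print(n,k,m.sum(),rect(W[m]) if m.sum()>5 else "",np.median(W[m][:,2]).round(1))
E
```

```text
t 12.8 pos [627.2 329.8 105.3] rpy [-1.798e+02  1.100e-01  8.641e+01] open 0.872 | az/90 first 0.0012 | units {'tx': np.float64(-0.03), 'ty': np.float64(0.01), 'tz': np.float64(3.01)}
top cup 118 (array([ 657.1, -124.5], dtype=float32), array([62. , 62.9], dtype=float32), np.float32(1.3)) 91.6
top rib 194 (array([ 504.6, -339.4], dtype=float32), array([17.1, 68.1], dtype=float32), np.float32(0.7)) 33.1
scene cup 202 (array([ 660.3, -123.2], dtype=float32), array([62.9, 67.6], dtype=float32), np.float32(42.7)) 91.6
scene rib 122 (array([ 507.4, -336.2], dtype=float32), array([19.3, 69.9], dtype=float32), np.float32(-0.4)) 33.3
```

step_arm --moves '[{"tx": 0, "ty": 0, "tz": 0.8, "ax": 0, "ay": 0, "az": 0}, {"tx": 0, "ty": 0, "tz": 0.8, "ax": 0, "ay": 0, "az": 0}, {"tx": 0, "ty": 0, "tz": 0.7, "ax": 0, "ay": 0, "az": 0}, {"tx": 0, "ty": 0, "tz": 0.5, "ax": 0, "ay": 0, "az": 0}, {"tx": 0, "ty": 0, "tz": 0, "ax": 0, "ay": 0, "az": 0}]'

```text
clock: 13.55
eef_pos: [628.2, 327.7, 37.0]
tcp_rot: [-3.14, 0.001, 1.506]
contact_force: [-0.6, -0.4, -0.4]
opening: 0.872
grasp_force: 0.0
```

step_arm --moves '[{"tx": 0, "ty": 0, "tz": 0, "ax": 0, "ay": 0, "az": 0}, {"tx": 0, "ty": 0, "tz": 0.08, "ax": 0, "ay": 0, "az": 0}, {"tx": 0, "ty": 0, "tz": 0, "ax": 0, "ay": 0, "az": 0}]'

```text
clock: 13.92
eef_pos: [629.1, 328.3, 36.9]
tcp_rot: [3.141, -0.0, 1.506]
contact_force: [-0.3, -0.5, -0.2]
opening: 0.871
grasp_force: 0.0
```

step_arm --moves '[{"tx": 0, "ty": 0, "tz": 0.08, "ax": 0, "ay": 0, "az": 0}, {"tx": 0, "ty": 0, "tz": 0, "ax": 0, "ay": 0, "az": 0}]'

```text
clock: 14.18
eef_pos: [628.8, 328.2, 34.4]
tcp_rot: [-3.141, 0.0, 1.506]
contact_force: [0.1, 0.6, -0.1]
opening: 0.872
grasp_force: 0.0
```

```bash
python3 - <<'E'
from m import *
p,d=eyes.grab_frame("scene")
go(627.5,329,30,86.3)
x,y,w,h=340,180,140,105
cv2.imwrite("pics/s3.png",cv2.resize(np.clip(p[y:y+h,x:x+w]*1.4,0,255).astype(np.uint8)[:,:,::-1],None,fx=5.7,fy=5.7,interpolation=cv2.INTER_CUBIC))
E
```

```text
t 14.2 pos [628.9 328.2  34.5] rpy [-180.     0.    86.3] open 0.867 | az/90 first 0.0 | units {'tx': np.float64(0.03), 'ty': np.float64(-0.06), 'tz': np.float64(0.18)}
```

View pics/s3.png

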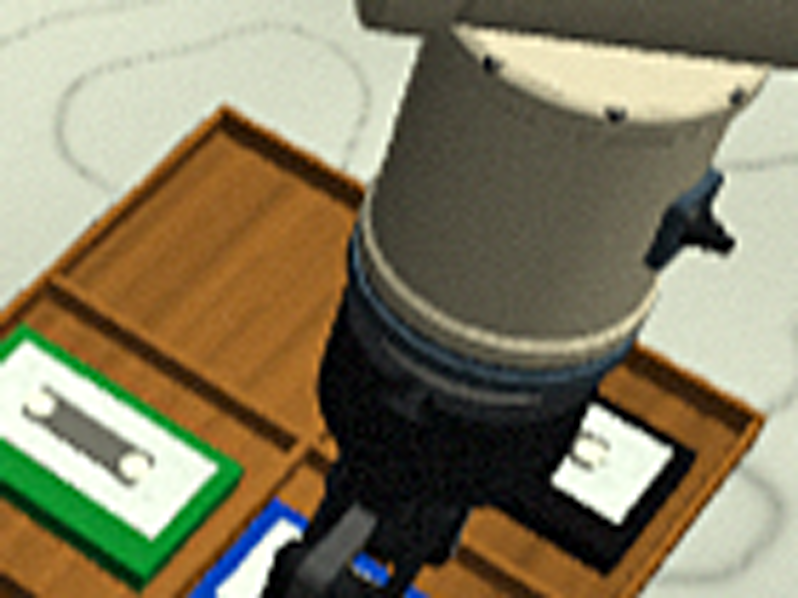

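This crop shows the gripper straddling the blue tape at about (340,570), but the tips are hidden, so I'll feel for the floor.

step_arm --moves '[{"tx": 0, "ty": 0, "tz": 0.08, "ax": 0, "ay": 0, "az": 0}, {"tx": 0, "ty": 0, "tz": 0.08, "ax": 0, "ay": 0, "az": 0}, {"tx": 0, "ty": 0, "tz": 0, "ax": 0, "ay": 0, "az": 0}]'

```text
clock: 14.6
eef_pos: [628.7, 328.1, 30.2]
tcp_rot: [-3.141, 0.0, 1.506]
contact_force: [0.0, 0.2, -1.3]
opening: 0.868
grasp_force: 0.0
```

step_arm --moves '[{"tx": 0, "ty": 0, "tz": 0.06, "ax": 0, "ay": 0, "az": 0}, {"tx": 0, "ty": 0, "tz": 0, "ax": 0, "ay": 0, "az": 0}]'

```text
clock: 14.85
eef_pos: [628.8, 328.2, 28.9]
tcp_rot: [-3.141, 0.0, 1.506]
contact_force: [0.1, 0.6, 0.5]
opening: 0.873
grasp_force: 0.0
```

step_arm --moves '[{"tx": 0, "ty": 0, "tz": 0.06, "ax": 0, "ay": 0, "az": 0}, {"tx": 0, "ty": 0, "tz": 0, "ax": 0, "ay": 0, "az": 0}]'

```text
clock: 15.1
eef_pos: [628.8, 328.2, 27.4]
tcp_rot: [-3.141, 0.0, 1.506]
contact_force: [0.4, 0.6, 0.3]
opening: 0.872
grasp_force: 0.0
```

step_arm --moves '[{"tx": 0, "ty": 0, "tz": 0.06, "ax": 0, "ay": 0, "az": 0}, {"tx": 0, "ty": 0, "tz": 0, "ax": 0, "ay": 0, "az": 0}]'

```text
clock: 15.35
eef_pos: [628.8, 328.1, 25.9]
tcp_rot: [-3.141, 0.0, 1.506]
contact_force: [0.2, 0.6, 0.1]
opening: 0.868
grasp_force: 0.0
```

step_arm --moves '[{"tx": 0, "ty": 0, "tz": 0.06, "ax": 0, "ay": 0, "az": 0}, {"tx": 0, "ty": 0, "tz": 0, "ax": 0, "ay": 0, "az": 0}]'

```text
clock: 15.6
eef_pos: [628.8, 328.2, 24.4]
tcp_rot: [-3.141, 0.0, 1.506]
contact_force: [0.1, 0.5, -1.1]
opening: 0.872
grasp_force: 0.0
```

step_arm --moves '[{"tx": 0, "ty": 0, "tz": 0.06, "ax": 0, "ay": 0, "az": 0}, {"tx": 0, "ty": 0, "tz": 0, "ax": 0, "ay": 0, "az": 0}]'

```text
clock: 15.85
eef_pos: [628.8, 328.2, 22.9]
tcp_rot: [-3.141, 0.0, 1.506]
contact_force: [0.7, -0.8, -1.4]
opening: 0.87
grasp_force: 0.0
```

step_arm --moves '[{"tx": 0, "ty": 0, "tz": 0, "ax": 0, "ay": 0, "az": 0}, {"tx": 0, "ty": 0, "tz": 0, "ax": 0, "ay": 0, "az": 0}, {"tx": 0, "ty": 0, "tz": 0, "ax": 0, "ay": 0, "az": 0}, {"tx": 0, "ty": 0, "tz": 0, "ax": 0, "ay": 0, "az": 0}]' --gripper 0.5 --newtons 40

```text
clock: 16.35
eef_pos: [629.3, 328.4, 23.5]
tcp_rot: [3.141, -0.0, 1.506]
contact_force: [0.5, -0.5, 4.3]
opening: 0.735
grasp_force: 47.2
```

step_arm --moves '[{"tx": 0, "ty": 0, "tz": -0.2, "ax": 0, "ay": 0, "az": 0}, {"tx": 0, "ty": 0, "tz": -0.7, "ax": 0, "ay": 0, "az": 0}, {"tx": 0, "ty": 0, "tz": -1, "ax": 0, "ay": 0, "az": 0}, {"tx": 0, "ty": 0, "tz": -1, "ax": 0, "ay": 0, "az": 0}, {"tx": 0, "ty": 0, "tz": -1, "ax": 0, "ay": 0, "az": 0}]'

```text
clock: 16.98
eef_pos: [628.9, 328.2, 122.4]
tcp_rot: [3.141, -0.0, 1.506]
contact_force: [0.6, 0.5, -0.5]
opening: 0.738
grasp_force: 44.0
```

step_arm --moves '[{"tx": 0, "ty": 0, "tz": -0.6, "ax": 0, "ay": 0, "az": 0}, {"tx": 0, "ty": 0, "tz": -0.3, "ax": 0, "ay": 0, "az": -0.0744}, {"tx": 0, "ty": 0, "tz": 0, "ax": 0, "ay": 0, "az": 0}]'

```text
clock: 17.35
eef_pos: [629.1, 328.3, 143.9]
tcp_rot: [3.141, -0.0, 1.622]
contact_force: [-0.4, 0.4, -0.6]
opening: 0.734
grasp_force: 44.0
```

```bash
python3 - <<'E'
from m import *
go(480,-67,None,93)
p,d=eyes.grab_frame("scene");W=cloud("scene",d)
h=cv2.cvtColor(p,cv2.COLOR_RGB2HSV);m=(h[...,0]>105)&(h[...,0]<130)&(h[...,1]>120)&(np.hypot(W[...,0]-629,W[...,1]-328)<90)
print(m.sum(),np.percentile(W[m],[2,50,98],axis=0).round(1))
E
```

```text
t 17.4 pos [629.1 328.3 143.9] rpy [ 1.7994e+02 -3.0000e-02  9.2960e+01] open 0.734 | az/90 first -0.0004 | units {'tx': np.float64(-15.48), 'ty': np.float64(-6.79), 'tz': 0.0}
843 [[599.  279.9 129.2]
 [654.2 341.8 137.2]
 [689.4 379.3 422.2]]
```

step_arm --moves '[{"tx": -0.7, "ty": -0.31, "tz": 0, "ax": 0, "ay": 0, "az": 0}, {"tx": -1, "ty": -0.44, "tz": 0, "ax": 0, "ay": 0, "az": 0}, {"tx": -1, "ty": -0.44, "tz": 0, "ax": 0, "ay": 0, "az": 0}, {"tx": -1, "ty": -0.44, "tz": 0, "ax": 0, "ay": 0, "az": 0}, {"tx": -1, "ty": -0.44, "tz": 0, "ax": 0, "ay": 0, "az": 0}]'

```text
clock: 18.02
eef_pos: [581.9, 206.1, 142.4]
tcp_rot: [-3.14, 0.001, 1.621]
contact_force: [0.1, 0.3, -0.5]
opening: 0.734
grasp_force: 50.6
```

step_arm --moves '[{"tx": -1, "ty": -0.44, "tz": 0, "ax": 0, "ay": 0, "az": 0}, {"tx": -1, "ty": -0.44, "tz": 0, "ax": 0, "ay": 0, "az": 0}, {"tx": -1, "ty": -0.44, "tz": 0, "ax": 0, "ay": 0, "az": 0}, {"tx": -1, "ty": -0.44, "tz": 0, "ax": 0, "ay": 0, "az": 0}, {"tx": -1, "ty": -0.44, "tz": 0, "ax": 0, "ay": 0, "az": 0}]'

```text
clock: 18.65
eef_pos: [533.8, 78.8, 142.8]
tcp_rot: [-3.141, 0.0, 1.622]
contact_force: [-0.1, -1.0, -0.0]
opening: 0.736
grasp_force: 50.6
```

step_arm --moves '[{"tx": -1, "ty": -0.44, "tz": 0, "ax": 0, "ay": 0, "az": 0}, {"tx": -1, "ty": -0.44, "tz": 0, "ax": 0, "ay": 0, "az": 0}, {"tx": -1, "ty": -0.44, "tz": 0, "ax": 0, "ay": 0, "az": 0}, {"tx": -1, "ty": -0.44, "tz": 0, "ax": 0, "ay": 0, "az": 0}, {"tx": -1, "ty": -0.44, "tz": 0, "ax": 0, "ay": 0, "az": 0}]'

```text
clock: 19.27
eef_pos: [485.2, -48.6, 142.8]
tcp_rot: [-3.141, 0.0, 1.622]
contact_force: [-0.6, 0.1, -0.4]
opening: 0.736
grasp_force: 50.6
```

step_arm --moves '[{"tx": -0.78, "ty": -0.32, "tz": 0, "ax": 0, "ay": 0, "az": 0}, {"tx": 0, "ty": 0, "tz": 0, "ax": 0, "ay": 0, "az": 0}, {"tx": 0, "ty": 0, "tz": 0, "ax": 0, "ay": 0, "az": 0}]'

```text
clock: 19.65
eef_pos: [479.4, -67.1, 143.0]
tcp_rot: [3.142, -0.0, 1.622]
contact_force: [-0.5, 0.3, -1.6]
opening: 0.734
grasp_force: 50.7
```

```bash
python3 - <<'E'
from m import *
go(480,-67,37.5,93)
for n in("top","scene"):
    p,d=eyes.grab_frame(n);W=cloud(n,d);h=cv2.cvtColor(p,cv2.COLOR_RGB2HSV)
    m=(h[...,0]>105)&(h[...,0]<130)&(h[...,1]>120)&(np.hypot(W[...,0]-480,W[...,1]+67)<75)&(W[...,2]<150)
    print(n,m.sum(),np.percentile(W[m],[1,50,99],axis=0).round(1).tolist() if m.sum() else "")
E
```

```text
t 19.6 pos [479.4 -67.1 143. ] rpy [ 1.800e+02 -1.000e-02  9.294e+01] open 0.734 | az/90 first -0.0007 | units {'tx': np.float64(0.0), 'ty': np.float64(0.02), 'tz': np.float64(4.22)}
top 0 
scene 323 [[447.0, -140.0, 9.6], [503.7, -37.5, 135.3], [520.7, -13.9, 139.2]]
```

step_arm --moves '[{"tx": 0, "ty": 0.02, "tz": 0.9, "ax": 0, "ay": 0, "az": 0}, {"tx": 0, "ty": 0, "tz": 0.9, "ax": 0, "ay": 0, "az": 0}, {"tx": 0, "ty": 0, "tz": 0.9, "ax": 0, "ay": 0, "az": 0}, {"tx": 0, "ty": 0, "tz": 0.9, "ax": 0, "ay": 0, "az": 0}, {"tx": 0, "ty": 0, "tz": 0.4, "ax": 0, "ay": 0, "az": 0}]'

```text
clock: 20.38
eef_pos: [479.7, -66.5, 42.0]
tcp_rot: [-3.14, -0.0, 1.624]
contact_force: [-0.9, 0.5, -1.4]
opening: 0.734
grasp_force: 50.7
```

step_arm --moves '[{"tx": 0, "ty": 0, "tz": 0.12, "ax": 0, "ay": 0, "az": 0}, {"tx": 0, "ty": 0, "tz": 0.06, "ax": 0, "ay": 0, "az": 0}, {"tx": 0, "ty": 0, "tz": 0.04, "ax": 0, "ay": 0, "az": 0}, {"tx": 0, "ty": 0, "tz": 0, "ax": 0, "ay": 0, "az": 0}]'

```text
clock: 20.88
eef_pos: [480.4, -67.2, 37.9]
tcp_rot: [3.141, 0.0, 1.623]
contact_force: [-0.2, -0.1, -0.4]
opening: 0.734
grasp_force: 50.7
```

step_arm --moves '[{"tx": 0, "ty": 0, "tz": 0.04, "ax": 0, "ay": 0, "az": 0}, {"tx": 0, "ty": 0, "tz": 0, "ax": 0, "ay": 0, "az": 0}]'

```text
clock: 21.12
eef_pos: [480.4, -67.2, 37.4]
tcp_rot: [3.141, 0.0, 1.623]
contact_force: [-2.1, 0.4, 10.9]
opening: 0.736
grasp_force: 52.0
```

step_arm --moves '[{"tx": 0, "ty": 0, "tz": 0, "ax": 0, "ay": 0, "az": 0}, {"tx": 0, "ty": 0, "tz": 0, "ax": 0, "ay": 0, "az": 0}, {"tx": 0, "ty": 0, "tz": 0, "ax": 0, "ay": 0, "az": 0}]' --gripper 0.87

```text
clock: 21.5
eef_pos: [480.1, -67.1, 36.5]
tcp_rot: [-3.142, -0.0, 1.623]
contact_force: [-0.4, -0.9, 0.0]
opening: 0.872
grasp_force: 0.0
```

step_arm --moves '[{"tx": 0, "ty": 0, "tz": -0.5, "ax": 0, "ay": 0, "az": 0}, {"tx": 0, "ty": 0, "tz": -1, "ax": 0, "ay": 0, "az": 0}, {"tx": 0, "ty": 0, "tz": -1, "ax": 0, "ay": 0, "az": 0}, {"tx": 0, "ty": 0, "tz": -1, "ax": 0, "ay": 0, "az": 0}, {"tx": 0, "ty": 0, "tz": -1, "ax": 0, "ay": 0, "az": 0.0744}]'

```text
clock: 22.12
eef_pos: [480.1, -67.1, 150.7]
tcp_rot: [3.141, 0.0, 1.504]
contact_force: [-0.0, 0.5, -0.0]
opening: 0.866
grasp_force: 0.0
```

```bash
python3 - <<'E'
from m import *
go(617.5,214.5,None,86.3)
E
```

```text
t 22.1 pos [480.1 -67.1 150.7] rpy [179.97   0.    86.17] open 0.866 | az/90 first -0.0014 | units {'tx': np.float64(11.6), 'ty': np.float64(4.76), 'tz': 0.0}
```

step_arm --moves '[{"tx": 0.97, "ty": 0.4, "tz": 0, "ax": 0, "ay": 0, "az": 0}, {"tx": 0.97, "ty": 0.4, "tz": 0, "ax": 0, "ay": 0, "az": 0}, {"tx": 0.97, "ty": 0.4, "tz": 0, "ax": 0, "ay": 0, "az": 0}, {"tx": 0.97, "ty": 0.4, "tz": 0, "ax": 0, "ay": 0, "az": 0}, {"tx": 0.97, "ty": 0.4, "tz": 0, "ax": 0, "ay": 0, "az": 0}]'

```text
clock: 22.75
eef_pos: [538.2, 51.5, 149.9]
tcp_rot: [3.141, -0.0, 1.506]
contact_force: [0.8, 0.4, -0.3]
opening: 0.869
grasp_force: 0.0
```

step_arm --moves '[{"tx": 0.97, "ty": 0.4, "tz": 0, "ax": 0, "ay": 0, "az": 0}, {"tx": 0.97, "ty": 0.4, "tz": 0, "ax": 0, "ay": 0, "az": 0}, {"tx": 0.97, "ty": 0.4, "tz": 0.2, "ax": 0, "ay": 0, "az": 0}, {"tx": 0.97, "ty": 0.4, "tz": 0.4, "ax": 0, "ay": 0, "az": 0}, {"tx": 0.97, "ty": 0.4, "tz": 0.6, "ax": 0, "ay": 0, "az": 0}]'

```text
clock: 23.38
eef_pos: [596.3, 169.8, 118.6]
tcp_rot: [3.141, -0.0, 1.506]
contact_force: [0.4, 0.3, 0.2]
opening: 0.865
grasp_force: 0.0
```

step_arm --moves '[{"tx": 0.97, "ty": 0.4, "tz": 0.6, "ax": 0, "ay": 0, "az": 0}, {"tx": 0.89, "ty": 0.36, "tz": 0.6, "ax": 0, "ay": 0, "az": 0}, {"tx": 0, "ty": 0, "tz": 0.8, "ax": 0, "ay": 0, "az": 0}, {"tx": 0, "ty": 0, "tz": 0.3, "ax": 0, "ay": 0, "az": 0}, {"tx": 0, "ty": 0, "tz": 0, "ax": 0, "ay": 0, "az": 0}]'

```text
clock: 24.0
eef_pos: [616.7, 212.8, 60.6]
tcp_rot: [-3.14, 0.001, 1.506]
contact_force: [0.3, 0.1, -0.1]
opening: 0.868
grasp_force: 0.0
```

```bash
python3 - <<'E'
from m import *
go(617,214,23,86.3)
E
```

```text
t 24.0 pos [616.7 212.8  60.6] rpy [-1.7989e+02  5.0000e-02  8.6270e+01] open 0.868 | az/90 first -0.0004 | units {'tx': np.float64(0.05), 'ty': np.float64(0.01), 'tz': np.float64(1.5)}
```

step_arm --moves '[{"tx": 0.02, "ty": 0, "tz": 0.6, "ax": 0, "ay": 0, "az": 0}, {"tx": 0, "ty": 0, "tz": 0.5, "ax": 0, "ay": 0, "az": 0}, {"tx": 0, "ty": 0, "tz": 0.2, "ax": 0, "ay": 0, "az": 0}, {"tx": 0, "ty": 0, "tz": 0, "ax": 0, "ay": 0, "az": 0}, {"tx": 0, "ty": 0, "tz": 0, "ax": 0, "ay": 0, "az": 0}]'

```text
clock: 24.62
eef_pos: [617.8, 214.2, 29.3]
tcp_rot: [3.141, -0.0, 1.506]
contact_force: [-0.2, -1.1, 0.4]
opening: 0.868
grasp_force: 0.0
```

```bash
python3 - <<'E'
from m import *
go(617,214,23,86.3)
E
```

```text
t 24.6 pos [617.8 214.2  29.3] rpy [ 1.7997e+02 -1.0000e-02  8.6300e+01] open 0.868 | az/90 first -0.0 | units {'tx': np.float64(-0.01), 'ty': np.float64(-0.03), 'tz': np.float64(0.25)}
```

step_arm --moves '[{"tx": 0, "ty": -0.02, "tz": 0.15, "ax": 0, "ay": 0, "az": 0}, {"tx": 0, "ty": 0, "tz": 0.08, "ax": 0, "ay": 0, "az": 0}, {"tx": 0, "ty": 0, "tz": 0, "ax": 0, "ay": 0, "az": 0}]'

```text
clock: 25.0
eef_pos: [616.9, 214.1, 23.1]
tcp_rot: [-3.141, 0.0, 1.506]
contact_force: [-0.2, 0.3, -0.2]
opening: 0.871
grasp_force: 0.0
```

step_arm --moves '[{"tx": 0, "ty": 0, "tz": 0, "ax": 0, "ay": 0, "az": 0}, {"tx": 0, "ty": 0, "tz": 0, "ax": 0, "ay": 0, "az": 0}, {"tx": 0, "ty": 0, "tz": 0, "ax": 0, "ay": 0, "az": 0}, {"tx": 0, "ty": 0, "tz": 0, "ax": 0, "ay": 0, "az": 0}]' --gripper 0.5 --newtons 40

```text
clock: 25.5
eef_pos: [617.4, 214.2, 23.7]
tcp_rot: [3.141, -0.0, 1.506]
contact_force: [-0.9, -0.1, 5.7]
opening: 0.734
grasp_force: 44.5
```

step_arm --moves '[{"tx": 0, "ty": 0, "tz": -0.2, "ax": 0, "ay": 0, "az": 0}, {"tx": 0, "ty": 0, "tz": -0.7, "ax": 0, "ay": 0, "az": 0}, {"tx": 0, "ty": 0, "tz": -1, "ax": 0, "ay": 0, "az": 0}, {"tx": 0, "ty": 0, "tz": -1, "ax": 0, "ay": 0, "az": 0}, {"tx": 0, "ty": 0, "tz": -1, "ax": 0, "ay": 0, "az": -0.0744}]'

```text
clock: 26.12
eef_pos: [617.1, 214.2, 122.6]
tcp_rot: [3.141, -0.0, 1.625]
contact_force: [-0.5, 0.8, -0.5]
opening: 0.737
grasp_force: 44.0
```

step_arm --moves '[{"tx": 0, "ty": 0, "tz": -0.9, "ax": 0, "ay": 0, "az": 0}, {"tx": 0, "ty": 0, "tz": 0, "ax": 0, "ay": 0, "az": 0}]'

```text
clock: 26.38
eef_pos: [618.3, 214.6, 146.0]
tcp_rot: [3.138, -0.001, 1.623]
contact_force: [-0.6, 0.3, 0.1]
opening: 0.736
grasp_force: 44.0
```

```bash
python3 - <<'E'
from m import *
go(480.3,-67.1,None,93)
p,d=eyes.grab_frame("scene");W=cloud("scene",d);h=cv2.cvtColor(p,cv2.COLOR_RGB2HSV)
m=(h[...,0]>60)&(h[...,0]<95)&(h[...,1]>100)&(np.hypot(W[...,0]-617,W[...,1]-214)<75)
print(m.sum(),np.percentile(W[m],[2,50,98],axis=0).round(1))
# stacked blue tape now
for n in("top","scene"):
    if n=="top": p,d=eyes.grab_frame(n);W=cloud(n,d);h=cv2.cvtColor(p,cv2.COLOR_RGB2HSV)
    m=(h[...,0]>105)&(h[...,0]<130)&(h[...,1]>100)&(np.hypot(W[...,0]-480,W[...,1]+67)<75)&(W[...,2]>24)
    print(n,m.sum(),rect(W[m]),np.median(W[m][:,2]).round(1))
    q=(np.hypot(W[...,0]-480,W[...,1]+67)<115)&(W[...,2]>78)&(W[...,2]<88);print("posts",rect(W[q]))
E
```

```text
t 26.4 pos [618.3 214.6 146. ] rpy [ 1.7977e+02 -7.0000e-02  9.2990e+01] open 0.736 | az/90 first -0.0001 | units {'tx': np.float64(-10.96), 'ty': np.float64(-6.1), 'tz': 0.0}
683 [[587.6 167.9 131.5]
 [644.3 231.6 139.2]
 [683.1 266.1 294.5]]
top 413 (array([478.7, -67.6], dtype=float32), array([63.6, 99.7], dtype=float32), np.float32(-86.9)) 29.4
posts (array([478.2, -67.2], dtype=float32), array([ 58.6, 181.8], dtype=float32), np.float32(-86.7))
scene 413 (array([478.7, -67.6], dtype=float32), array([63.6, 99.7], dtype=float32), np.float32(-86.9)) 29.4
posts (array([478.2, -67.2], dtype=float32), array([ 58.6, 181.8], dtype=float32), np.float32(-86.7))
```

step_arm --moves '[{"tx": -0.7, "ty": -0.39, "tz": 0, "ax": 0, "ay": 0, "az": 0}, {"tx": -1, "ty": -0.56, "tz": 0, "ax": 0, "ay": 0, "az": 0}, {"tx": -1, "ty": -0.56, "tz": 0, "ax": 0, "ay": 0, "az": 0}, {"tx": -1, "ty": -0.56, "tz": 0, "ax": 0, "ay": 0, "az": 0}, {"tx": -1, "ty": -0.56, "tz": 0, "ax": 0, "ay": 0, "az": 0}]'

```text
clock: 27.1
eef_pos: [555.6, 91.6, 142.2]
tcp_rot: [-3.139, 0.001, 1.623]
contact_force: [0.1, -0.3, 0.0]
opening: 0.736
grasp_force: 44.0
```

step_arm --moves '[{"tx": -1, "ty": -0.56, "tz": 0, "ax": 0, "ay": 0, "az": 0}, {"tx": -1, "ty": -0.56, "tz": 0, "ax": 0, "ay": 0, "az": 0}, {"tx": -1, "ty": -0.56, "tz": 0, "ax": 0, "ay": 0, "az": 0}, {"tx": -1, "ty": -0.56, "tz": 0, "ax": 0, "ay": 0, "az": 0}, {"tx": -1, "ty": -0.56, "tz": 0, "ax": 0, "ay": 0, "az": 0}]'

```text
clock: 27.72
eef_pos: [492.1, -36.5, 142.4]
tcp_rot: [-3.139, -0.0, 1.623]
contact_force: [0.0, -1.1, -0.7]
opening: 0.733
grasp_force: 44.0
```

step_arm --moves '[{"tx": -0.8, "ty": -0.45, "tz": 0, "ax": 0, "ay": 0, "az": 0}, {"tx": -0.46, "ty": -0.24, "tz": 0, "ax": 0, "ay": 0, "az": 0}, {"tx": 0, "ty": 0, "tz": 0, "ax": 0, "ay": 0, "az": 0}, {"tx": 0, "ty": 0, "tz": 0, "ax": 0, "ay": 0, "az": 0}]'

```text
clock: 28.22
eef_pos: [478.7, -67.2, 143.2]
tcp_rot: [-3.142, -0.0, 1.623]
contact_force: [0.1, 0.5, -1.0]
opening: 0.735
grasp_force: 44.0
```

```bash
python3 - <<'E'
from m import *
go(480.3,-67.1,50,93)
E
```

```text
t 28.2 pos [478.7 -67.2 143.2] rpy [-1.800e+02 -1.000e-02  9.299e+01] open 0.735 | az/90 first -0.0001 | units {'tx': np.float64(0.0), 'ty': np.float64(0.06), 'tz': np.float64(3.73)}
```

step_arm --moves '[{"tx": 0, "ty": 0.06, "tz": 0.9, "ax": 0, "ay": 0, "az": 0}, {"tx": 0, "ty": 0, "tz": 0.9, "ax": 0, "ay": 0, "az": 0}, {"tx": 0, "ty": 0, "tz": 0.9, "ax": 0, "ay": 0, "az": 0}, {"tx": 0, "ty": 0, "tz": 0.6, "ax": 0, "ay": 0, "az": 0}, {"tx": 0, "ty": 0, "tz": 0.25, "ax": 0, "ay": 0, "az": 0}]'

```text
clock: 28.85
eef_pos: [480.0, -67.0, 53.8]
tcp_rot: [-3.141, -0.0, 1.624]
contact_force: [-0.2, 0.5, 0.0]
opening: 0.737
grasp_force: 44.0
```

step_arm --moves '[{"tx": 0, "ty": 0, "tz": 0, "ax": 0, "ay": 0, "az": 0}, {"tx": 0, "ty": 0, "tz": 0.1, "ax": 0, "ay": 0, "az": 0}, {"tx": 0, "ty": 0, "tz": 0, "ax": 0, "ay": 0, "az": 0}]'

```text
clock: 29.22
eef_pos: [480.3, -67.4, 52.4]
tcp_rot: [3.141, 0.0, 1.623]
contact_force: [0.6, 0.3, -0.6]
opening: 0.734
grasp_force: 44.0
```

step_arm --moves '[{"tx": 0, "ty": 0, "tz": 0.08, "ax": 0, "ay": 0, "az": 0}, {"tx": 0, "ty": 0, "tz": 0.04, "ax": 0, "ay": 0, "az": 0}, {"tx": 0, "ty": 0, "tz": 0, "ax": 0, "ay": 0, "az": 0}]'

```text
clock: 29.6
eef_pos: [480.2, -67.5, 49.6]
tcp_rot: [3.141, 0.0, 1.623]
contact_force: [-1.8, 0.6, 7.6]
opening: 0.734
grasp_force: 45.0
```

step_arm --moves '[{"tx": 0, "ty": 0, "tz": 0.03, "ax": 0, "ay": 0, "az": 0}, {"tx": 0, "ty": 0, "tz": 0, "ax": 0, "ay": 0, "az": 0}]'

```text
clock: 29.85
eef_pos: [480.3, -67.5, 49.6]
tcp_rot: [3.141, 0.0, 1.623]
contact_force: [-5.8, 0.5, 21.5]
opening: 0.741
grasp_force: 46.4
```

step_arm --moves '[{"tx": 0, "ty": 0, "tz": 0, "ax": 0, "ay": 0, "az": 0}, {"tx": 0, "ty": 0, "tz": 0, "ax": 0, "ay": 0, "az": 0}, {"tx": 0, "ty": 0, "tz": 0, "ax": 0, "ay": 0, "az": 0}]' --gripper 0.87

```text
clock: 30.22
eef_pos: [480.0, -67.4, 48.1]
tcp_rot: [-3.141, -0.0, 1.623]
contact_force: [-0.4, -1.0, 0.4]
opening: 0.868
grasp_force: 0.0
```

step_arm --moves '[{"tx": 0, "ty": 0, "tz": -0.5, "ax": 0, "ay": 0, "az": 0}, {"tx": 0, "ty": 0, "tz": -1, "ax": 0, "ay": 0, "az": 0}, {"tx": 0, "ty": 0, "tz": -1, "ax": 0, "ay": 0, "az": 0}, {"tx": 0, "ty": 0, "tz": -1, "ax": 0, "ay": 0, "az": 0}, {"tx": 0, "ty": 0, "tz": -0.5, "ax": 0, "ay": 0, "az": 0.0744}]'

```text
clock: 30.85
eef_pos: [480.7, -67.5, 150.4]
tcp_rot: [3.139, 0.0, 1.504]
contact_force: [0.2, 0.1, -1.1]
opening: 0.867
grasp_force: 0.0
```

```bash
python3 - <<'E'
from m import *
go(507.9,338.7,None,86)
E
```

```text
t 30.9 pos [480.7 -67.5 150.4] rpy [1.7987e+02 1.0000e-02 8.6170e+01] open 0.867 | az/90 first 0.0019 | units {'tx': np.float64(16.28), 'ty': np.float64(-0.05), 'tz': 0.0}
```

step_arm --moves '[{"tx": 0.8, "ty": 0, "tz": 0, "ax": 0, "ay": 0, "az": 0}, {"tx": 1, "ty": 0, "tz": 0, "ax": 0, "ay": 0, "az": 0}, {"tx": 1, "ty": 0, "tz": 0, "ax": 0, "ay": 0, "az": 0}, {"tx": 1, "ty": 0, "tz": 0, "ax": 0, "ay": 0, "az": 0}, {"tx": 1, "ty": 0, "tz": 0, "ax": 0, "ay": 0, "az": 0}]'

```text
clock: 31.48
eef_pos: [487.9, 53.2, 149.1]
tcp_rot: [3.141, -0.0, 1.506]
contact_force: [0.1, 0.3, 0.0]
opening: 0.871
grasp_force: 0.0
```

step_arm --moves '[{"tx": 1, "ty": 0, "tz": 0, "ax": 0, "ay": 0, "az": 0}, {"tx": 1, "ty": 0, "tz": 0, "ax": 0, "ay": 0, "az": 0}, {"tx": 1, "ty": 0, "tz": 0, "ax": 0, "ay": 0, "az": 0}, {"tx": 1, "ty": 0, "tz": 0, "ax": 0, "ay": 0, "az": 0}, {"tx": 1, "ty": 0, "tz": 0, "ax": 0, "ay": 0, "az": 0}]'

```text
clock: 32.1
eef_pos: [495.9, 177.9, 149.1]
tcp_rot: [3.141, -0.0, 1.506]
contact_force: [-0.2, -1.2, 0.1]
opening: 0.872
grasp_force: 0.0
```

step_arm --moves '[{"tx": 1, "ty": 0, "tz": 0.2, "ax": 0, "ay": 0, "az": 0}, {"tx": 1, "ty": 0, "tz": 0.4, "ax": 0, "ay": 0, "az": 0}, {"tx": 1, "ty": 0, "tz": 0.6, "ax": 0, "ay": 0, "az": 0}, {"tx": 1, "ty": 0, "tz": 0.6, "ax": 0, "ay": 0, "az": 0}, {"tx": 1, "ty": 0, "tz": 0.6, "ax": 0, "ay": 0, "az": 0}]'

```text
clock: 32.72
eef_pos: [504.1, 302.7, 88.6]
tcp_rot: [3.141, -0.0, 1.506]
contact_force: [-0.8, 0.3, -0.6]
opening: 0.869
grasp_force: 0.0
```

step_arm --moves '[{"tx": 1, "ty": 0, "tz": 0.4, "ax": 0, "ay": 0, "az": 0}, {"tx": 0.48, "ty": 0, "tz": 0.3, "ax": 0, "ay": 0, "az": 0}, {"tx": 0, "ty": 0, "tz": 0, "ax": 0, "ay": 0, "az": 0}, {"tx": 0, "ty": 0, "tz": 0, "ax": 0, "ay": 0, "az": 0}]'

```text
clock: 33.22
eef_pos: [506.3, 338.2, 71.1]
tcp_rot: [-3.142, 0.0, 1.506]
contact_force: [0.3, -0.4, 0.5]
opening: 0.868
grasp_force: 0.0
```

```bash
python3 - <<'E'
from m import *
go(507.9,338.8,23.2,86)
for n in("top","scene"):
    p,d=eyes.grab_frame(n);W=cloud(n,d);h=cv2.cvtColor(p,cv2.COLOR_RGB2HSV)
    m=(h[...,0]>60)&(h[...,0]<95)&(h[...,1]>80)&(np.hypot(W[...,0]-480,W[...,1]+67)<75)&(W[...,2]>36)
    print(n,m.sum(),rect(W[m]),np.median(W[m][:,2]).round(1))
E
```

```text
t 33.2 pos [506.3 338.2  71.1] rpy [-1.800e+02  2.000e-02  8.629e+01] open 0.868 | az/90 first 0.0033 | units {'tx': np.float64(0.03), 'ty': np.float64(0.06), 'tz': np.float64(1.91)}
top 428 (array([478.6, -67.8], dtype=float32), array([63.5, 99.7], dtype=float32), np.float32(-87.0)) 41.6
scene 348 (array([481.9, -77.3], dtype=float32), array([ 67.2, 127.7], dtype=float32), np.float32(-87.0)) 42.2
```

step_arm --moves '[{"tx": 0.02, "ty": 0.04, "tz": 0.8, "ax": 0, "ay": 0, "az": 0}, {"tx": 0, "ty": 0, "tz": 0.6, "ax": 0, "ay": 0, "az": 0}, {"tx": 0, "ty": 0, "tz": 0.3, "ax": 0, "ay": 0, "az": 0}, {"tx": 0, "ty": 0, "tz": 0, "ax": 0, "ay": 0, "az": 0}, {"tx": 0, "ty": 0, "tz": 0, "ax": 0, "ay": 0, "az": 0}]'

```text
clock: 33.95
eef_pos: [507.4, 339.3, 28.3]
tcp_rot: [-3.142, -0.0, 1.506]
contact_force: [0.7, -0.1, 1.0]
opening: 0.872
grasp_force: 0.0
```

```bash
python3 - <<'E'
from m import *
go(507.9,338.8,23.2,86.3)
E
```

```text
t 34.0 pos [507.4 339.3  28.3] rpy [-180.    -0.    86.3] open 0.872 | az/90 first 0.0 | units {'tx': np.float64(-0.02), 'ty': np.float64(0.02), 'tz': np.float64(0.21)}
```

step_arm --moves '[{"tx": -0.02, "ty": 0.01, "tz": 0.12, "ax": 0, "ay": 0, "az": 0}, {"tx": 0, "ty": 0, "tz": 0.06, "ax": 0, "ay": 0, "az": 0}, {"tx": 0, "ty": 0, "tz": 0, "ax": 0, "ay": 0, "az": 0}]'

```text
clock: 34.33
eef_pos: [507.5, 338.6, 23.8]
tcp_rot: [-3.142, 0.0, 1.506]
contact_force: [0.5, 0.4, 0.7]
opening: 0.872
grasp_force: 0.0
```

step_arm --moves '[{"tx": 0, "ty": 0, "tz": 0, "ax": 0, "ay": 0, "az": 0}, {"tx": 0, "ty": 0, "tz": 0, "ax": 0, "ay": 0, "az": 0}, {"tx": 0, "ty": 0, "tz": 0, "ax": 0, "ay": 0, "az": 0}, {"tx": 0, "ty": 0, "tz": 0, "ax": 0, "ay": 0, "az": 0}]' --gripper 0.5 --newtons 40

```text
clock: 34.83
eef_pos: [507.8, 338.8, 24.2]
tcp_rot: [3.141, -0.0, 1.506]
contact_force: [-1.1, -0.9, 5.4]
opening: 0.738
grasp_force: 44.5
```

step_arm --moves '[{"tx": 0, "ty": 0, "tz": -0.2, "ax": 0, "ay": 0, "az": 0}, {"tx": 0, "ty": 0, "tz": -0.7, "ax": 0, "ay": 0, "az": 0}, {"tx": 0, "ty": 0, "tz": -1, "ax": 0, "ay": 0, "az": 0}, {"tx": 0, "ty": 0, "tz": -1, "ax": 0, "ay": 0, "az": 0}, {"tx": 0, "ty": 0, "tz": -1, "ax": 0, "ay": 0, "az": -0.0744}]'

```text
clock: 35.45
eef_pos: [507.7, 338.7, 123.2]
tcp_rot: [3.141, -0.0, 1.625]
contact_force: [0.7, -0.3, -0.6]
opening: 0.738
grasp_force: 43.9
```

step_arm --moves '[{"tx": 0, "ty": 0, "tz": -0.9, "ax": 0, "ay": 0, "az": 0}, {"tx": 0, "ty": 0, "tz": 0, "ax": 0, "ay": 0, "az": 0}]'

```text
clock: 35.7
eef_pos: [508.7, 339.4, 146.4]
tcp_rot: [3.138, -0.002, 1.623]
contact_force: [-0.4, -0.7, -1.2]
opening: 0.735
grasp_force: 44.0
```

```bash
python3 - <<'E'
from m import *
go(480.3,-67.2,None,93)
E
```

```text
t 35.7 pos [508.7 339.4 146.4] rpy [ 1.7978e+02 -1.3000e-01  9.2990e+01] open 0.735 | az/90 first -0.0001 | units {'tx': np.float64(-16.18), 'ty': np.float64(-1.99), 'tz': 0.0}
```

step_arm --moves '[{"tx": -0.7, "ty": -0.09, "tz": 0, "ax": 0, "ay": 0, "az": 0}, {"tx": -1, "ty": -0.12, "tz": 0, "ax": 0, "ay": 0, "az": 0}, {"tx": -1, "ty": -0.12, "tz": 0, "ax": 0, "ay": 0, "az": 0}, {"tx": -1, "ty": -0.12, "tz": 0, "ax": 0, "ay": 0, "az": 0}, {"tx": -1, "ty": -0.12, "tz": 0, "ax": 0, "ay": 0, "az": 0}]'

```text
clock: 36.33
eef_pos: [498.9, 218.0, 143.4]
tcp_rot: [-3.141, 0.001, 1.622]
contact_force: [0.1, 0.2, -0.0]
opening: 0.734
grasp_force: 44.0
```

step_arm --moves '[{"tx": -1, "ty": -0.12, "tz": 0, "ax": 0, "ay": 0, "az": 0}, {"tx": -1, "ty": -0.12, "tz": 0, "ax": 0, "ay": 0, "az": 0}, {"tx": -1, "ty": -0.12, "tz": 0, "ax": 0, "ay": 0, "az": 0}, {"tx": -1, "ty": -0.12, "tz": 0, "ax": 0, "ay": 0, "az": 0}, {"tx": -1, "ty": -0.12, "tz": 0, "ax": 0, "ay": 0, "az": 0}]'

```text
clock: 36.95
eef_pos: [490.1, 92.7, 143.4]
tcp_rot: [-3.141, 0.0, 1.622]
contact_force: [-0.6, 0.4, -0.2]
opening: 0.737
grasp_force: 44.0
```

step_arm --moves '[{"tx": -1, "ty": -0.12, "tz": 0, "ax": 0, "ay": 0, "az": 0}, {"tx": -1, "ty": -0.12, "tz": 0, "ax": 0, "ay": 0, "az": 0}, {"tx": -1, "ty": -0.12, "tz": 0, "ax": 0, "ay": 0, "az": 0}, {"tx": -1, "ty": -0.12, "tz": 0, "ax": 0, "ay": 0, "az": 0}, {"tx": -1, "ty": -0.12, "tz": 0, "ax": 0, "ay": 0, "az": 0}]'

```text
clock: 37.58
eef_pos: [481.2, -32.7, 143.4]
tcp_rot: [-3.141, 0.0, 1.622]
contact_force: [0.8, -0.3, -0.9]
opening: 0.733
grasp_force: 44.0
```

step_arm --moves '[{"tx": -0.9, "ty": -0.12, "tz": 0, "ax": 0, "ay": 0, "az": 0}, {"tx": -0.58, "ty": -0.08, "tz": 0, "ax": 0, "ay": 0, "az": 0}, {"tx": 0, "ty": 0, "tz": 0, "ax": 0, "ay": 0, "az": 0}, {"tx": 0, "ty": 0, "tz": 0, "ax": 0, "ay": 0, "az": 0}]'

```text
clock: 38.08
eef_pos: [479.4, -67.7, 143.7]
tcp_rot: [-3.141, -0.0, 1.623]
contact_force: [0.0, 0.6, -0.7]
opening: 0.737
grasp_force: 44.0
```

```bash
python3 - <<'E'
from m import *
go(480.3,-67.2,62,93)
E
```

```text
t 38.1 pos [479.4 -67.7 143.7] rpy [-1.7999e+02 -1.0000e-02  9.2970e+01] open 0.737 | az/90 first -0.0003 | units {'tx': np.float64(0.02), 'ty': np.float64(0.04), 'tz': np.float64(3.27)}
```

step_arm --moves '[{"tx": 0.02, "ty": 0.04, "tz": 0.9, "ax": 0, "ay": 0, "az": 0}, {"tx": 0, "ty": 0, "tz": 0.9, "ax": 0, "ay": 0, "az": 0}, {"tx": 0, "ty": 0, "tz": 0.7, "ax": 0, "ay": 0, "az": 0}, {"tx": 0, "ty": 0, "tz": 0.5, "ax": 0, "ay": 0, "az": 0}, {"tx": 0, "ty": 0, "tz": 0.15, "ax": 0, "ay": 0, "az": 0}]'

```text
clock: 38.7
eef_pos: [480.3, -66.8, 64.4]
tcp_rot: [-3.141, -0.0, 1.624]
contact_force: [0.4, -0.3, -1.6]
opening: 0.735
grasp_force: 44.0
```

step_arm --moves '[{"tx": 0, "ty": 0, "tz": 0, "ax": 0, "ay": 0, "az": 0}, {"tx": 0, "ty": 0, "tz": 0.06, "ax": 0, "ay": 0, "az": 0}, {"tx": 0, "ty": 0, "tz": 0, "ax": 0, "ay": 0, "az": 0}]'

```text
clock: 39.08
eef_pos: [480.8, -67.3, 63.9]
tcp_rot: [3.141, 0.0, 1.623]
contact_force: [0.7, 0.1, -0.6]
opening: 0.736
grasp_force: 44.0
```

step_arm --moves '[{"tx": 0, "ty": -0.02, "tz": 0.06, "ax": 0, "ay": 0, "az": 0}, {"tx": 0, "ty": 0, "tz": 0.02, "ax": 0, "ay": 0, "az": 0}, {"tx": 0, "ty": 0, "tz": 0, "ax": 0, "ay": 0, "az": 0}]'

```text
clock: 39.45
eef_pos: [480.3, -67.4, 62.2]
tcp_rot: [3.141, 0.0, 1.623]
contact_force: [-1.7, 0.5, 8.9]
opening: 0.733
grasp_force: 45.0
```

step_arm --moves '[{"tx": 0, "ty": 0, "tz": 0, "ax": 0, "ay": 0, "az": 0}, {"tx": 0, "ty": 0, "tz": 0, "ax": 0, "ay": 0, "az": 0}, {"tx": 0, "ty": 0, "tz": 0, "ax": 0, "ay": 0, "az": 0}]' --gripper 0.87

```text
clock: 39.83
eef_pos: [480.0, -67.3, 61.5]
tcp_rot: [-3.141, 0.0, 1.623]
contact_force: [0.5, 0.6, -0.5]
opening: 0.868
grasp_force: 0.0
```

step_arm --moves '[{"tx": 0, "ty": 0, "tz": -0.5, "ax": 0, "ay": 0, "az": 0}, {"tx": 0, "ty": 0, "tz": -1, "ax": 0, "ay": 0, "az": 0}, {"tx": 0, "ty": 0, "tz": -1, "ax": 0, "ay": 0, "az": 0}, {"tx": 0, "ty": 0, "tz": -1, "ax": 0, "ay": 0, "az": 0}, {"tx": 0, "ty": 0, "tz": -0.5, "ax": 0, "ay": 0, "az": 0}]'

```text
clock: 40.45
eef_pos: [480.7, -67.4, 163.4]
tcp_rot: [3.139, 0.0, 1.623]
contact_force: [0.9, 0.1, -0.1]
opening: 0.871
grasp_force: 0.0
```

step_arm --moves '[{"tx": 0, "ty": -1, "tz": 0, "ax": 0, "ay": 0, "az": 0}, {"tx": 0, "ty": -1, "tz": 0, "ax": 0, "ay": 0, "az": 0}, {"tx": 0, "ty": -1, "tz": -0.5, "ax": 0, "ay": 0, "az": 0}, {"tx": -1, "ty": 0, "tz": -0.5, "ax": 0, "ay": 0, "az": 0}, {"tx": -1, "ty": 0, "tz": 0, "ax": 0, "ay": 0, "az": 0}]'

```text
clock: 41.08
eef_pos: [408.0, -121.8, 187.6]
tcp_rot: [3.14, 0.001, 1.624]
contact_force: [-0.1, 0.2, 0.3]
opening: 0.87
grasp_force: 0.0
```

```bash
cat > stack.py <<'E'
from m import *
go(480,-67,None,93)
for n in("top","scene"):
    p,d=eyes.grab_frame(n);W=cloud(n,d);h=cv2.cvtColor(p,cv2.COLOR_RGB2HSV)
    A=np.radians(3);X=(W[...,0]-480)*np.cos(A)+(W[...,1]+66.5)*np.sin(A);Y=-(W[...,0]-480)*np.sin(A)+(W[...,1]+66.5)*np.cos(A)
    m=(abs(X)<60)&(abs(Y)<66)&(W[...,2]>49)&(W[...,2]<62)
    print(n,"black",m.sum(),rect(W[m]),np.median(W[m][:,2]).round(1))
    q=(abs(X)<45)&(abs(Y)>66)&(abs(Y)<105)&(W[...,2]>78)&(W[...,2]<88);print("posts",rect(W[q]))
    for k,P0,R,lo,hi in(("cup",(658.7,-122),60,86,100),("rib",(505,-338),150,28,40)):
        m=(np.hypot(W[...,0]-P0[0],W[...,1]-P0[1])<R)&(W[...,2]>lo)&(W[...,2]<hi)
        print(n,k,m.sum(),rect(W[m]) if m.sum()>5 else "")
    u,v,w,hh=(250,230,120,90) if n=="top" else(235,115,110,82)
    cv2.imwrite(f"pics/st_{n}.png",cv2.resize(np.clip(p[v:v+hh,u:u+w]*(2.2 if n=="top" else 1.5),0,255).astype(np.uint8)[:,:,::-1],None,fx=6.5,fy=6.5,interpolation=cv2.INTER_CUBIC))
E
python3 stack.py
```

```text
t 41.1 pos [ 408.  -121.8  187.6] rpy [1.799e+02 4.000e-02 9.304e+01] open 0.87 | az/90 first 0.0004 | units {'tx': np.float64(2.04), 'ty': np.float64(2.99), 'tz': 0.0}
top black 1072 (array([478.4, -68.1], dtype=float32), array([ 63.8, 100.1], dtype=float32), np.float32(-86.9)) 53.7
posts (array([478.2, -67.4], dtype=float32), array([ 58.5, 182.1], dtype=float32), np.float32(-86.7))
top cup 123 (array([ 657. , -124.5], dtype=float32), array([62., 63.], dtype=float32), np.float32(1.7))
top rib 190 (array([ 488. , -359.8], dtype=float32), array([17.1, 67.9], dtype=float32), np.float32(1.4))
scene black 743 (array([482.6, -65.6], dtype=float32), array([ 68. , 102.7], dtype=float32), np.float32(-87.7)) 54.5
posts (array([481. , -65.5], dtype=float32), array([ 62.6, 184. ], dtype=float32), np.float32(-86.5))
scene cup 203 (array([ 660.8, -122.4], dtype=float32), array([62.6, 64.5], dtype=float32), np.float32(42.0))
scene rib 119 (array([ 490. , -356.3], dtype=float32), array([20.4, 72. ], dtype=float32), np.float32(1.0))
```

View pics/st_scene.png

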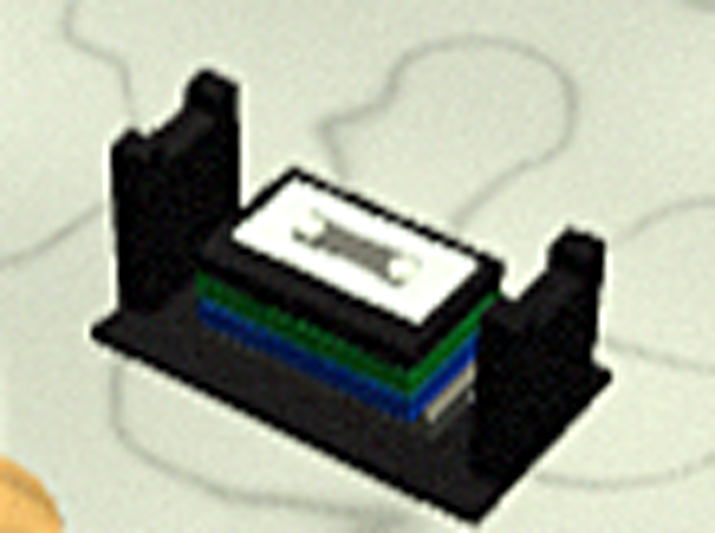

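The crop shows three tapes stacked (black over green over blue) with flush edges between the posts, and the measured centres agree within 1 mm. The bar has been knocked to about (489,-358). Fetching it there.

step_arm --moves '[{"tx": 0, "ty": 0, "tz": 0, "ax": 0, "ay": 0, "az": 0.102}, {"tx": 0, "ty": 0, "tz": 0, "ax": 0, "ay": 0, "az": 0.102}, {"tx": 0, "ty": 0, "tz": 0, "ax": 0, "ay": 0, "az": 0.102}, {"tx": 0, "ty": 0, "tz": 0, "ax": 0, "ay": 0, "az": 0.102}, {"tx": 0, "ty": 0, "tz": 0, "ax": 0, "ay": 0, "az": 0.102}]' --gripper 0.55

```text
clock: 41.8
eef_pos: [407.4, -120.4, 186.3]
tcp_rot: [-3.141, 0.0, 0.817]
contact_force: [-0.1, -0.1, -0.5]
opening: 0.55
grasp_force: 0.0
```

step_arm --moves '[{"tx": 0, "ty": 0, "tz": 0, "ax": 0, "ay": 0, "az": 0.102}, {"tx": 0, "ty": 0, "tz": 0, "ax": 0, "ay": 0, "az": 0.102}, {"tx": 0, "ty": 0, "tz": 0, "ax": 0, "ay": 0, "az": 0.102}, {"tx": 0, "ty": 0, "tz": 0, "ax": 0, "ay": 0, "az": 0.102}, {"tx": 0, "ty": 0, "tz": 0, "ax": 0, "ay": 0, "az": 0.102}]'

```text
clock: 42.42
eef_pos: [407.3, -120.4, 186.3]
tcp_rot: [-3.141, 0.001, 0.016]
contact_force: [0.2, 0.0, 0.5]
opening: 0.553
grasp_force: 0.0
```

```bash
python3 - <<'E'
from m import *
F={}
for n in("top","scene"):
    p,d=eyes.grab_frame(n);W=cloud(n,d)
    m=(np.hypot(W[...,0]-489,W[...,1]+358)<70)&(W[...,2]>28)&(W[...,2]<40)
    P=W[m];print(n,rect(P),"z",np.median(P[:,2]).round(1))
    m=(np.hypot(W[...,0]-489,W[...,1]+358)<145)&(abs(W[...,1]+358)<25)&(W[...,2]>5.5)&(W[...,2]<15);print("bar",rect(W[m]))
go(489,-358,None,1.2)
E
```

```text
top (array([ 488. , -359.4], dtype=float32), array([16.9, 68.1], dtype=float32), np.float32(2.6)) z 33.8
bar (array([ 491.5, -357.5], dtype=float32), array([ 45.8, 275.9], dtype=float32), np.float32(2.6))
scene (array([ 491.1, -356.8], dtype=float32), array([18.4, 70.5], dtype=float32), np.float32(1.0)) z 33.4
bar (array([ 491.8, -357.7], dtype=float32), array([ 29.3, 241.1], dtype=float32), np.float32(0.8))
t 42.5 pos [ 407.4 -120.5  186.3] rpy [-1.7997e+02  5.0000e-02  1.0900e+00] open 0.545 | az/90 first -0.0012 | units {'tx': np.float64(3.07), 'ty': np.float64(9.57), 'tz': 0.0}
```

step_arm --moves '[{"tx": 0.31, "ty": 0.96, "tz": 0, "ax": 0, "ay": 0, "az": 0}, {"tx": 0.31, "ty": 0.96, "tz": 0, "ax": 0, "ay": 0, "az": 0}, {"tx": 0.31, "ty": 0.96, "tz": 0.2, "ax": 0, "ay": 0, "az": 0}, {"tx": 0.31, "ty": 0.96, "tz": 0.4, "ax": 0, "ay": 0, "az": 0}, {"tx": 0.31, "ty": 0.96, "tz": 0.4, "ax": 0, "ay": 0, "az": 0}]'

```text
clock: 43.15
eef_pos: [449.2, -240.6, 161.1]
tcp_rot: [-3.141, 0.0, 0.025]
contact_force: [0.1, 0.0, 0.2]
opening: 0.554
grasp_force: 0.0
```

step_arm --moves '[{"tx": 0.31, "ty": 0.96, "tz": 0.4, "ax": 0, "ay": 0, "az": 0}, {"tx": 0.31, "ty": 0.96, "tz": 0.4, "ax": 0, "ay": 0, "az": 0}, {"tx": 0.31, "ty": 0.96, "tz": 0.4, "ax": 0, "ay": 0, "az": 0}, {"tx": 0.31, "ty": 0.96, "tz": 0.4, "ax": 0, "ay": 0, "az": 0}, {"tx": 0.3, "ty": 0.93, "tz": 0.4, "ax": 0, "ay": 0, "az": 0}]'

```text
clock: 43.78
eef_pos: [490.2, -359.0, 110.9]
tcp_rot: [-3.141, 0.001, 0.025]
contact_force: [0.4, -0.3, 0.4]
opening: 0.556
grasp_force: 0.0
```

step_arm --moves '[{"tx": 0, "ty": 0, "tz": 0.8, "ax": 0, "ay": 0, "az": 0}, {"tx": 0, "ty": 0, "tz": 0.5, "ax": 0, "ay": 0, "az": 0}, {"tx": 0, "ty": 0, "tz": 0, "ax": 0, "ay": 0, "az": 0}, {"tx": 0, "ty": 0, "tz": 0, "ax": 0, "ay": 0, "az": 0}]'

```text
clock: 44.28
eef_pos: [490.1, -358.2, 79.3]
tcp_rot: [-3.142, -0.0, 0.022]
contact_force: [-0.3, 0.3, 0.0]
opening: 0.548
grasp_force: 0.0
```

```bash
python3 - <<'E'
from m import *
go(489.5,-358.1,38,1.3)
E
```

```text
t 44.3 pos [ 490.1 -358.2   79.3] rpy [-180.     -0.      1.25] open 0.548 | az/90 first -0.0005 | units {'tx': np.float64(-0.02), 'ty': np.float64(-0.01), 'tz': np.float64(1.65)}
```

step_arm --moves '[{"tx": -0.02, "ty": 0, "tz": 0.7, "ax": 0, "ay": 0, "az": 0}, {"tx": 0, "ty": 0, "tz": 0.5, "ax": 0, "ay": 0, "az": 0}, {"tx": 0, "ty": 0, "tz": 0.3, "ax": 0, "ay": 0, "az": 0}, {"tx": 0, "ty": 0, "tz": 0.08, "ax": 0, "ay": 0, "az": 0}, {"tx": 0, "ty": 0, "tz": 0, "ax": 0, "ay": 0, "az": 0}]'

```text
clock: 44.9
eef_pos: [489.5, -358.8, 39.4]
tcp_rot: [-3.142, 0.0, 0.021]
contact_force: [-0.2, -0.2, 1.1]
opening: 0.552
grasp_force: 0.0
```

step_arm --moves '[{"tx": 0, "ty": 0, "tz": 0, "ax": 0, "ay": 0, "az": 0}, {"tx": 0, "ty": 0, "tz": 0, "ax": 0, "ay": 0, "az": 0}, {"tx": 0, "ty": 0, "tz": 0, "ax": 0, "ay": 0, "az": 0}, {"tx": 0, "ty": 0, "tz": 0, "ax": 0, "ay": 0, "az": 0}, {"tx": 0, "ty": 0, "tz": 0, "ax": 0, "ay": 0, "az": 0}]' --gripper 0 --newtons 50

```text
clock: 45.52
eef_pos: [489.8, -359.0, 40.0]
tcp_rot: [3.141, -0.001, 0.021]
contact_force: [-1.0, -0.4, 6.4]
opening: 0.175
grasp_force: 50.3
```

step_arm --moves '[{"tx": 0, "ty": 0, "tz": -0.3, "ax": 0, "ay": 0, "az": 0}, {"tx": 0, "ty": 0, "tz": -0.9, "ax": 0, "ay": 0, "az": 0}, {"tx": 0, "ty": 0, "tz": -1, "ax": 0, "ay": 0, "az": 0}, {"tx": 0, "ty": 0, "tz": -1, "ax": 0, "ay": 0, "az": 0}, {"tx": 0, "ty": 0, "tz": -1, "ax": 0, "ay": 0, "az": 0}]'

```text
clock: 46.15
eef_pos: [489.1, -358.5, 145.3]
tcp_rot: [-3.141, 0.001, 0.021]
contact_force: [0.9, -0.2, -1.9]
opening: 0.177
grasp_force: 49.2
```

step_arm --moves '[{"tx": 0, "ty": 0, "tz": -0.4, "ax": 0, "ay": 0, "az": -0.05}, {"tx": 0, "ty": 0, "tz": 0, "ax": 0, "ay": 0, "az": -0.1}, {"tx": 0, "ty": 0, "tz": 0, "ax": 0, "ay": 0, "az": -0.1}, {"tx": 0, "ty": 0, "tz": 0, "ax": 0, "ay": 0, "az": -0.1}, {"tx": 0, "ty": 0, "tz": 0, "ax": 0, "ay": 0, "az": -0.1}]'

```text
clock: 46.78
eef_pos: [489.1, -358.5, 154.5]
tcp_rot: [-3.141, 0.0, 0.733]
contact_force: [0.3, -0.4, -2.3]
opening: 0.176
grasp_force: 49.3
```

step_arm --moves '[{"tx": 0, "ty": 0, "tz": 0, "ax": 0, "ay": 0, "az": -0.1}, {"tx": 0, "ty": 0, "tz": 0, "ax": 0, "ay": 0, "az": -0.1}, {"tx": 0, "ty": 0, "tz": 0, "ax": 0, "ay": 0, "az": -0.1}, {"tx": 0, "ty": 0, "tz": 0, "ax": 0, "ay": 0, "az": -0.1}, {"tx": 0, "ty": 0, "tz": 0, "ax": 0, "ay": 0, "az": -0.1}]'

```text
clock: 47.4
eef_pos: [489.1, -358.5, 154.5]
tcp_rot: [-3.141, -0.0, 1.518]
contact_force: [-0.3, 0.0, -1.9]
opening: 0.174
grasp_force: 49.3
```

step_arm --moves '[{"tx": 0, "ty": 0, "tz": 0, "ax": 0, "ay": 0, "az": -0.072}, {"tx": 0, "ty": 0, "tz": 0, "ax": 0, "ay": 0, "az": 0}, {"tx": 0, "ty": 0, "tz": 0, "ax": 0, "ay": 0, "az": 0}]'

```text
clock: 47.78
eef_pos: [489.4, -358.7, 154.5]
tcp_rot: [-3.141, -0.0, 1.624]
contact_force: [-0.3, -0.6, -0.8]
opening: 0.174
grasp_force: 49.3
```

```bash
python3 - <<'E'
from m import *
go(479.8,-66.4,116,93.2)
p,d=eyes.grab_frame("scene");cv2.imwrite("pics/s5.png",p[40:250,100:380,::-1])
E
```

```text
t 47.8 pos [ 489.4 -358.7  154.5] rpy [-1.7999e+02 -1.0000e-02  9.3040e+01] open 0.174 | az/90 first -0.0018 | units {'tx': np.float64(11.69), 'ty': np.float64(0.27), 'tz': np.float64(1.54)}
```

View pics/s5.png

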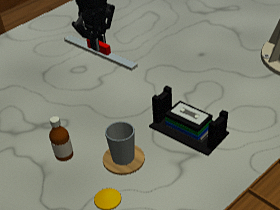

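The bar is held level at crop (100,52), the stack is intact at (190,118), and the cup is upright on the coaster. Carrying the bar over.

step_arm --moves '[{"tx": 0.7, "ty": 0.02, "tz": 0, "ax": 0, "ay": 0, "az": -0.0018}, {"tx": 1, "ty": 0.02, "tz": 0, "ax": 0, "ay": 0, "az": 0}, {"tx": 1, "ty": 0.02, "tz": 0, "ax": 0, "ay": 0, "az": 0}, {"tx": 1, "ty": 0.02, "tz": 0, "ax": 0, "ay": 0, "az": 0}, {"tx": 1, "ty": 0.02, "tz": 0, "ax": 0, "ay": 0, "az": 0}]'

```text
clock: 48.45
eef_pos: [484.8, -238.9, 154.6]
tcp_rot: [-3.141, -0.0, 1.63]
contact_force: [0.8, 0.1, -2.6]
opening: 0.177
grasp_force: 49.2
```

step_arm --moves '[{"tx": 1, "ty": 0.02, "tz": 0, "ax": 0, "ay": 0, "az": 0}, {"tx": 1, "ty": 0.02, "tz": 0, "ax": 0, "ay": 0, "az": 0}, {"tx": 1, "ty": 0.02, "tz": 0, "ax": 0, "ay": 0, "az": 0}, {"tx": 1, "ty": 0.02, "tz": 0, "ax": 0, "ay": 0, "az": 0}, {"tx": 1, "ty": 0.02, "tz": 0, "ax": 0, "ay": 0, "az": 0}]'

```text
clock: 49.08
eef_pos: [479.7, -114.1, 154.7]
tcp_rot: [3.142, -0.0, 1.63]
contact_force: [0.3, -0.5, -1.6]
opening: 0.172
grasp_force: 49.2
```

step_arm --moves '[{"tx": 1, "ty": 0.02, "tz": 0, "ax": 0, "ay": 0, "az": 0}, {"tx": 0.7, "ty": 0.02, "tz": 0, "ax": 0, "ay": 0, "az": 0}, {"tx": 0.29, "ty": 0.01, "tz": 0, "ax": 0, "ay": 0, "az": 0}, {"tx": 0, "ty": 0, "tz": 0, "ax": 0, "ay": 0, "az": 0}, {"tx": 0, "ty": 0, "tz": 0, "ax": 0, "ay": 0, "az": 0}]'

```text
clock: 49.7
eef_pos: [478.9, -67.1, 154.6]
tcp_rot: [3.141, 0.0, 1.629]
contact_force: [-0.0, 0.2, -2.5]
opening: 0.171
grasp_force: 49.2
```

```bash
python3 - <<'E'
from m import *
go(479.8,-66.4,116,93.2)
for n in("top","scene"):
    p,d=eyes.grab_frame(n);W=cloud(n,d)
    m=(abs(W[...,0]-480)<60)&(abs(W[...,1]+66)<140)&(W[...,2]>112)&(W[...,2]<130)&(abs(W[...,1]+66)>60);print(n,m.sum(),rect(W[m]),np.median(W[m][:,2]))
E
```

```text
t 49.7 pos [478.9 -67.1 154.6] rpy [1.7999e+02 1.0000e-02 9.3320e+01] open 0.171 | az/90 first 0.0014 | units {'tx': np.float64(0.03), 'ty': np.float64(0.04), 'tz': np.float64(1.54)}
top 269 (array([472.1,  23.5], dtype=float32), array([22.5, 56.6], dtype=float32), np.float32(-89.1)) 123.66624372760748
scene 456 (array([481.2, -64.3], dtype=float32), array([ 27.4, 240.4], dtype=float32), np.float32(-87.2)) 124.3576668719557
```

step_arm --moves '[{"tx": 0, "ty": 0.03, "tz": 0.6, "ax": 0, "ay": 0, "az": 0}, {"tx": 0, "ty": 0, "tz": 0.5, "ax": 0, "ay": 0, "az": 0}, {"tx": 0, "ty": 0, "tz": 0.2, "ax": 0, "ay": 0, "az": 0}, {"tx": 0, "ty": 0, "tz": 0, "ax": 0, "ay": 0, "az": 0}]'

```text
clock: 50.3
eef_pos: [479.1, -66.6, 121.3]
tcp_rot: [-3.14, -0.0, 1.629]
contact_force: [0.1, 0.8, -2.6]
opening: 0.176
grasp_force: 49.3
```

step_arm --moves '[{"tx": 0, "ty": 0, "tz": 0.1, "ax": 0, "ay": 0, "az": 0}, {"tx": 0, "ty": 0, "tz": 0.08, "ax": 0, "ay": 0, "az": 0}, {"tx": 0, "ty": 0, "tz": 0, "ax": 0, "ay": 0, "az": 0}]'

```text
clock: 50.68
eef_pos: [479.5, -66.6, 117.6]
tcp_rot: [3.141, 0.0, 1.629]
contact_force: [-0.4, -0.3, -1.5]
opening: 0.176
grasp_force: 49.3
```

step_arm --moves '[{"tx": 0, "ty": 0, "tz": 0.06, "ax": 0, "ay": 0, "az": 0}, {"tx": 0, "ty": 0, "tz": 0.04, "ax": 0, "ay": 0, "az": 0}, {"tx": 0, "ty": 0, "tz": 0, "ax": 0, "ay": 0, "az": 0}]'

```text
clock: 51.05
eef_pos: [479.4, -66.6, 115.0]
tcp_rot: [-3.141, -0.0, 1.629]
contact_force: [-0.2, -0.4, -2.2]
opening: 0.175
grasp_force: 49.3
```

step_arm --moves '[{"tx": 0, "ty": 0, "tz": 0.04, "ax": 0, "ay": 0, "az": 0}, {"tx": 0, "ty": 0, "tz": 0, "ax": 0, "ay": 0, "az": 0}, {"tx": 0, "ty": 0, "tz": 0, "ax": 0, "ay": 0, "az": 0}]'

```text
clock: 51.42
eef_pos: [479.5, -66.6, 114.0]
tcp_rot: [3.142, -0.0, 1.629]
contact_force: [-0.4, -0.6, -2.4]
opening: 0.172
grasp_force: 49.3
```

step_arm --moves '[{"tx": 0, "ty": 0, "tz": 0, "ax": 0, "ay": 0, "az": 0}, {"tx": 0, "ty": 0, "tz": 0, "ax": 0, "ay": 0, "az": 0}, {"tx": 0, "ty": 0, "tz": 0, "ax": 0, "ay": 0, "az": 0}, {"tx": 0, "ty": 0, "tz": 0, "ax": 0, "ay": 0, "az": 0}]' --gripper 0.5

```text
clock: 51.92
eef_pos: [479.5, -66.6, 114.1]
tcp_rot: [3.142, 0.0, 1.629]
contact_force: [-0.1, 0.1, 0.1]
opening: 0.502
grasp_force: 0.0
```

step_arm --moves '[{"tx": 0, "ty": 0, "tz": -0.4, "ax": 0, "ay": 0, "az": 0}, {"tx": 0, "ty": 0, "tz": -1, "ax": 0, "ay": 0, "az": 0}, {"tx": 0, "ty": 0, "tz": -1, "ax": 0, "ay": 0, "az": 0}, {"tx": 0, "ty": 0, "tz": -1, "ax": 0, "ay": 0, "az": 0}, {"tx": 0, "ty": 0, "tz": -0.5, "ax": 0, "ay": 0, "az": 0}]'

```text
clock: 52.55
eef_pos: [480.1, -66.7, 213.3]
tcp_rot: [3.139, 0.0, 1.629]
contact_force: [0.2, 0.1, 0.3]
opening: 0.5
grasp_force: 0.0
```

step_arm --moves '[{"tx": -1, "ty": -1, "tz": 0, "ax": 0, "ay": 0, "az": 0}, {"tx": -1, "ty": -1, "tz": 0, "ax": 0, "ay": 0, "az": 0}, {"tx": -1, "ty": -1, "tz": 0, "ax": 0, "ay": 0, "az": 0}, {"tx": -1, "ty": 0, "tz": 0, "ax": 0, "ay": 0, "az": 0}, {"tx": 0, "ty": 0, "tz": 0, "ax": 0, "ay": 0, "az": 0}]'

```text
clock: 53.18
eef_pos: [410.3, -171.9, 211.6]
tcp_rot: [3.141, 0.0, 1.627]
contact_force: [0.3, -0.6, -1.3]
opening: 0.5
grasp_force: 0.0
```

```bash
python3 - <<'E'
from m import *
print(r.sense()["clock"])
A=np.radians(3.1)
for n in("top","scene"):
    p,d=eyes.grab_frame(n);W=cloud(n,d)
    X=(W[...,0]-480)*np.cos(A)+(W[...,1]+66.5)*np.sin(A);Y=-(W[...,0]-480)*np.sin(A)+(W[...,1]+66.5)*np.cos(A)
    for k,m in dict(bar=(abs(X)<16)&(abs(Y)<140)&(W[...,2]>78)&(W[...,2]<91),rib=(abs(X)<30)&(abs(Y)<60)&(W[...,2]>100)&(W[...,2]<116),stack=(abs(X)<60)&(abs(Y)<66)&(W[...,2]>49)&(W[...,2]<62),cup=(np.hypot(W[...,0]-659,W[...,1]+122)<60)&(W[...,2]>86)&(W[...,2]<100)).items():
        print(n,k,m.sum(),rect(W[m]),"z",np.median(W[m][:,2]).round(1))
    if n=="scene":cv2.imwrite("pics/s6.png",cv2.resize(np.clip(p[90:240,130:340]*1.4,0,255).astype(np.uint8)[:,:,::-1],None,fx=3.8,fy=3.8,interpolation=cv2.INTER_CUBIC))
    else: cv2.imwrite("pics/t6.png",cv2.resize(np.clip(p[140:320,240:440]*2.2,0,255).astype(np.uint8)[:,:,::-1],None,fx=3.3,fy=3.3,interpolation=cv2.INTER_CUBIC))
E
```

```text
53.175
top bar 839 (array([480.6, -67.2], dtype=float32), array([ 30.1, 237. ], dtype=float32), np.float32(-86.7)) z 83.3
top rib 214 (array([477.1, -67. ], dtype=float32), array([15.9, 69.1], dtype=float32), np.float32(-88.6)) z 107.2
top stack 669 (array([478.5, -67.9], dtype=float32), array([64. , 99.2], dtype=float32), np.float32(-86.8)) z 53.6
top cup 123 (array([ 657.2, -124.7], dtype=float32), array([61.9, 63.4], dtype=float32), np.float32(-0.3)) z 92.2
scene bar 688 (array([479.7, -65.4], dtype=float32), array([ 31.1, 242.5], dtype=float32), np.float32(-86.5)) z 84.1
scene rib 190 (array([481.6, -64.4], dtype=float32), array([18.4, 69.5], dtype=float32), np.float32(-87.0)) z 107.7
scene stack 520 (array([492.7, -65.1], dtype=float32), array([ 45.2, 102.4], dtype=float32), np.float32(-86.9)) z 54.6
scene cup 202 (array([ 660.4, -122.9], dtype=float32), array([62.6, 67. ], dtype=float32), np.float32(42.6)) z 91.4
```

View pics/s6.png

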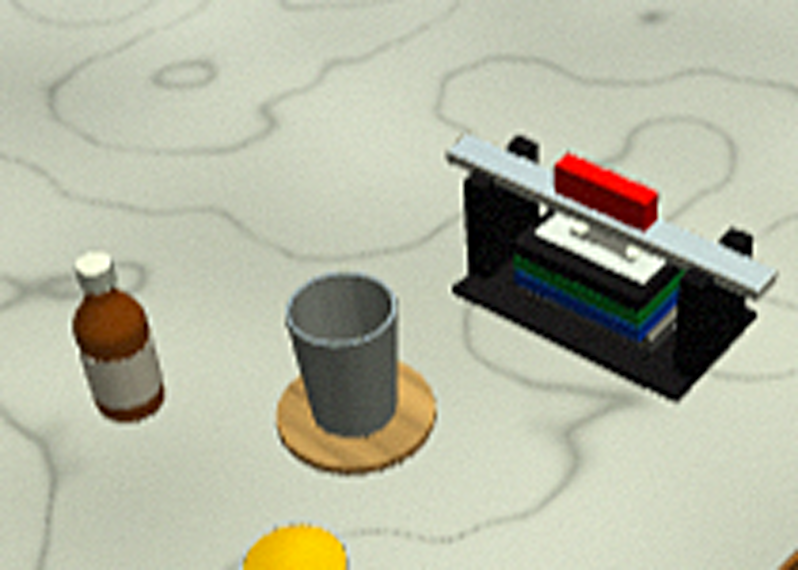

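View pics/t6.png

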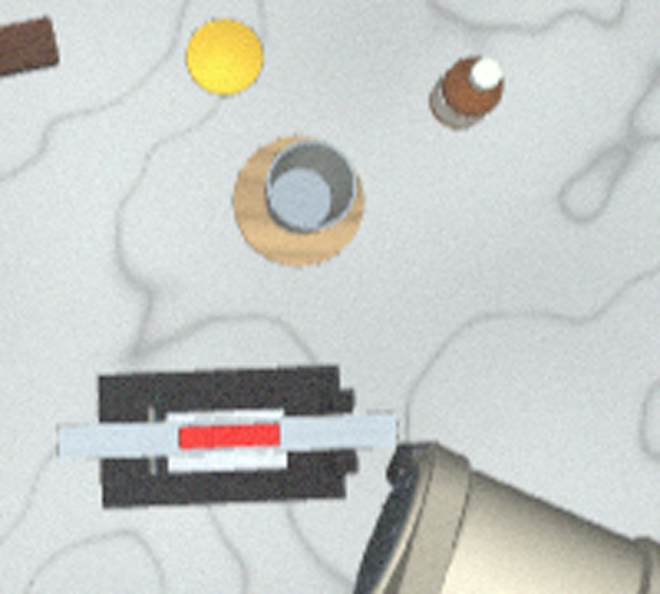

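Both crops show the bar level in the notches, rib up, from (58,440) to (397,425) in the top view. The stack is flush, and the cup's base at (300,198) sits within about 1 mm of the coaster's centre at (298,201). The arm is clear, so I'm signing off.

```bash
python3 -c "
from rig import workorder
print(workorder.sign_off())"
```

```text
the job is handed in; nothing more can be done
None
```

I handed the job in at about 53 s, but sign-off returned no verdict; in the last camera check the cup was centred on the coaster, the three tapes (blue, green, black; orange absent) were stacked flush on the plinth, and the bar lay level in both notches, rib up.

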